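# Make up an order: pinwheel carton layer and wire coils

### The arm

A 6-joint arm with a two-finger parallel gripper is mounted at the origin on the work surface. World frame = base frame: x ahead of the robot, y to its left, z up, the work surface at z = 0. Lengths are in m, angles in rad, forces in N, time in s.
With the tool pointing down it reaches from about 0.35 to 0.975 m from the base axis. Payload 4.9 kg.
Tool frame: the origin (TCP) lies midway between the tips of the shut fingers; the grasp point (between the pads) lies 19 mm behind it; z points along the fingers, y is the direction in which the jaws open and shut (so a half turn about z gives the same grasp; the last joint's range is limited). The gripper opens to 85 mm and grips with 20 to 120 N. Pads are 22 mm wide; open, the fingers measure 114 mm over their backs; the gripper's body (76 mm by 85 mm) begins 54 mm behind the grasp point. The pads swing forward as they close: fully open they stand 13 mm farther back than shut.
Start: joints at [-1.347, 0.053, 1.613, -0, 1.476, -0.119], TCP at [0.21, -0.589, 0.231] pointing down, gripper open.
Joint ranges: [-3.01, 3.01], [-1.01, 2.22], [0.06, 2.58], [-1.02, 4.17], [0.09, 2.62], [-3.14, 3.14]. Speed limits (rad/s): [2.57, 2.57, 3.14, 3.14, 3.14, 3.14].

### API

Orientations are given as a rotation vector (axis times angle).
In Python, from station import ctrl gives the robot as it stands.
- The arm moves only by the tool apply_moves, never from a script. Its argument "rows" is a list of rows, each a list of 6 numbers: the shift along the tool's x, y, z in cm, then the turn, a rotation vector about the tool's x, y, z in units of 5 degrees (1.0 is 5 degrees). In form: [[x, y, z, rx, ry, rz], ...]. A call has 1 to 20 rows; each row is the pose to reach, as a shift and turn from the pose measured when the call began, along the tool's axes at that moment; what a row does not reach only later rows make up. A row lasts 1/10 s, in which the tool goes at most 50 mm and 8.59 degrees, less where a joint would pass 70% of its speed; a pose out of reach is approached as far as the arm can. A call with a gripper value outside its range is refused whole. "grip" is the closure, from 0 (fully open) to 1 (shut), set as the call begins (left out, the last holds). The fingers move at their own pace and stop on an object; "squeeze" is the grip in N (left out, the last holds). Time passes only in rows, so rows that repeat a pose let the fingers close. It gives the time, the measured TCP pose, the force and the opening at its end, in the units of the state.
- ctrl.get_obs(): the state, without advancing time (a new reading comes with each control period).
- ctrl.get_image(name): name is "scene" or "top"; returns a dict with "color" (384x512x3 uint8, blue, green, red), "mtx" (3x3 intrinsics, pixels), "D" ([k1, k2, p1, p2, k3] as OpenCV has them; the pictures are not rectified), "rvec" (rotation vector, rad) and "tvec" (3), from world to camera coordinates, as OpenCV has them. Camera axes: x right, y down, z forward; pixel columns grow to the right and rows downward; lengths in m; the calibration is good to about 2 mm. A picture is of the moment at which its call begins. There is no depth.
- ctrl.finish_job(): hands the job in, once; it reports no verdict.
The state is a dict: "t": time; "q": joint angles; "dq": joint speeds; "effort": joint torques, N m; "tool_pos": TCP position; "tool_rot": TCP orientation; "contact_force": force on the tool from outside, world axes, zero at the start; "wrist_torque": the same for the moment, N m; "opening": finger opening in m.
Only numpy, scipy, OpenCV 4.12 (cv2) and the standard library are available. Lean on these libraries where they do the work, as an engineer would, in place of code of your own. Each camera call takes 0.05 s, during which the arm holds its last target.

### The job

Clear the steel block off the little pallet and stand it flat on the middle of the low round log beside the pallet. Then lay the four cartons upright on the pallet as an interlocking pinwheel layer, one squarely on each of the four marked outlines; only once that layer is complete, slide each coil of copper wire up off its post and lay it flat on the middle of a carton, no more than one coil to a carton. There may be two or three coils; leave the glue jar, brass weight and tin where they are.

Things in the scene. Friction and masses are not known exactly. Their poses are not given: they have to be found in the camera images.
- pallet: fixed small slatted wooden pallet slab 250 x 250 x 30 high; origin under its centre, x and y along its edges, z up; top at 30. Four 130 x 52 carton places are outlined in black on top, as a pinwheel round an empty 78 x 78 middle, with 6 between neighbours
- place0 (a point): centre of an outline, on the pallet's top; at (-29,-68) in the pallet's frame; long side along the pallet's x axis
- place1 (a point): centre of an outline, at (68,-29) in the pallet's frame; long side along the pallet's y axis
- place2 (a point): centre of an outline, at (29,68) in the pallet's frame; long side along the pallet's x axis
- place3 (a point): centre of an outline, at (-68,29) in the pallet's frame; long side along the pallet's y axis
- log_top (a point): centre of the flat top of the fixed low wooden log round, 140 across, its top 60 above the table
- block: loose plain steel bench block 50 x 50 x 25 high, 0.45 kg, at first lying on the pallet; origin at the centre of its underside, z up
- stand: fixed plywood board 280 x 70 x 20 high with three upright steel posts 18 in diameter in a row along its x axis 100 apart, rising 52 above the board; origin under its centre
- carton0: loose brown cardboard carton 130 (its x) x 52 (its y) x 55 high, about 0.3 kg, all four alike; origin at the centre of its underside
- carton1: loose brown cardboard carton 130 (its x) x 52 (its y) x 55 high, about 0.3 kg, all four alike; origin at the centre of its underside
- carton2: loose brown cardboard carton 130 (its x) x 52 (its y) x 55 high, about 0.3 kg, all four alike; origin at the centre of its underside
- carton3: loose brown cardboard carton 130 (its x) x 52 (its y) x 55 high, about 0.3 kg, all four alike; origin at the centre of its underside
- coil0: loose wound coil of copper wire, a ring 56 outside, 28 inside diameter, 32 high, about 0.2 kg, at first flat on the stand round a post (may be absent); origin at the middle of its hole, 16 above its underside, z along the hole; either face may be up
- coil1: loose wound coil of copper wire, a ring 56 outside, 28 inside diameter, 32 high, about 0.2 kg, at first flat on the stand round a post (may be absent); origin at the middle of its hole, 16 above its underside, z along the hole; either face may be up
- coil2: loose wound coil of copper wire, a ring 56 outside, 28 inside diameter, 32 high, about 0.2 kg, at first flat on the stand round a post (may be absent); origin at the middle of its hole, 16 above its underside, z along the hole; either face may be up
- post0 (a point): centre of the top of post 0 of the stand, 72 above the table
- post1 (a point): centre of the top of post 1 of the stand, 72 above the table
- post2 (a point): centre of the top of post 2 of the stand, 72 above the table
- glue: loose jar 54 across, 85 high; to be left alone
- weight: loose brass weight 34 across, 44 high, standing among the cartons; to be left alone
- tin: loose can 56 across, 50 high; to be left alone

How it is judged:
By the outcome, as a careful person would: the job done as asked, in the order asked, and still so for the second after the job is handed in, with the robot touching nothing.
Of coil0, coil1, coil2 only 2 to 3 are there at a start; the rules pass over those that are not, and their reading is None.
At some moment in a run one of carton0, carton1, carton2, carton3, block may be knocked a few centimetres aside while the robot is not near it.
Once in a run the grip may slacken for a moment while it holds something.
It also fails if it takes over 210 s, if anything falls off the work surface, if the arm or the gripper's body presses on something with over 40 N, if the wrist force passes 120 N, or if a joint passes its speed limit or range.

## Working session

There is one attempt and no reset: what is moved stays moved. The work goes in short steps, Python scripts to look and compute and a tool call to move; the robot and the scene stay as the last step left them, time stands still between calls to the robot, and variables do not carry over. Pictures are saved under pics/ and viewed, and the job is handed in when it is done.

Besides the shell and the picture viewer there is one more tool, called after ">>>" by a JSON object that holds its "method" and its "body". apply_moves: Moves the arm, as the interface text tells. Its arguments: {"type":"object","properties":{"rows":{"type":"array","items":{"type":"array","items":{"type":"number"}}},"grip":{"type":"number"},"squeeze":{"type":"number"}},"required":["rows"]}

```bash
mkdir -p pics; ls; cat > h.py <<'E'
import numpy as np, cv2
from scipy.spatial.transform import Rotation as R
from station import ctrl
def grab(tag):
    out={}
    for n in ("top","scene"):
        im=ctrl.get_image(n); cv2.imwrite(f"pics/{tag}_{n}.png",im["color"]); out[n]=im
    np.save(f"pics/{tag}.npy",out,allow_pickle=True)
    return out
def load(tag): return np.load(f"pics/{tag}.npy",allow_pickle=True).item()
def ray(im,px,z):
    p=cv2.undistortPoints(np.array(px,float).reshape(-1,1,2),im["mtx"],im["D"]).reshape(-1,2)
    Rm=cv2.Rodrigues(im["rvec"])[0]; t=np.array(im["tvec"]).reshape(3)
    c=-Rm.T@t; d=np.c_[p,np.ones(len(p))]@Rm
    return c+d*((z-c[2])/d[:,2])[:,None]
def proj(im,P):
    return cv2.projectPoints(np.array(P,float).reshape(-1,1,3),im["rvec"],im["tvec"],im["mtx"],im["D"])[0].reshape(-1,2)
E
python3 - <<'E'
from h import *
o=grab("a"); s=ctrl.get_obs(); print({k:np.round(v,3) for k,v in s.items()})
for n in o:
    im=o[n]; Rm=cv2.Rodrigues(im["rvec"])[0]; print(n,-Rm.T@np.array(im["tvec"]).reshape(3),im["mtx"],im["D"],Rm[2])
E
```

```text
pics
{'t': np.float64(0.1), 'q': array([-1.347,  0.053,  1.614, -0.   ,  1.476, -0.119]), 'dq': array([ 0.   , -0.002, -0.003, -0.001,  0.   , -0.001]), 'effort': array([ 1.0000e-03, -3.9490e+01, -3.7136e+01, -0.0000e+00,  4.0000e-03,
       -0.0000e+00]), 'tool_pos': array([ 0.21 , -0.588,  0.23 ]), 'tool_rot': array([-3.094, -0.536,  0.   ]), 'contact_force': array([-1.011, -0.5  , -0.525]), 'wrist_torque': array([-0.031,  0.048,  0.043]), 'opening': np.float64(0.085)}
top [0.34746208 0.02745117 1.64030018] [[486.00021769   0.         263.50343416]
 [  0.         486.00021769 196.94239117]
 [  0.           0.           1.        ]] [-0.05520846  0.          0.          0.          0.        ] [ 0.08589035  0.0059811  -0.99628664]
scene [ 0.77873699 -0.47021144  0.78431367] [[387.13223882   0.         253.434469  ]
 [  0.         387.13223882 187.85598885]
 [  0.           0.           1.        ]] [-0.00413023  0.          0.          0.          0.        ] [-0.3168412   0.55202448 -0.77128505]
```

View pics/a_top.png

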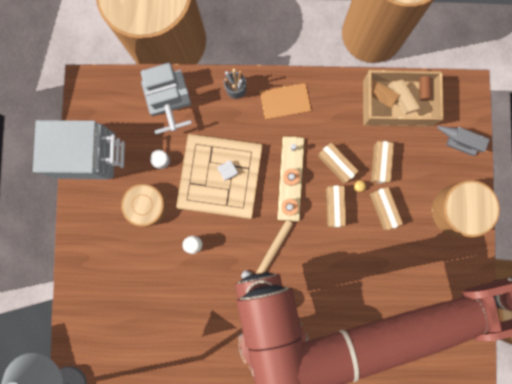

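View pics/a_scene.png

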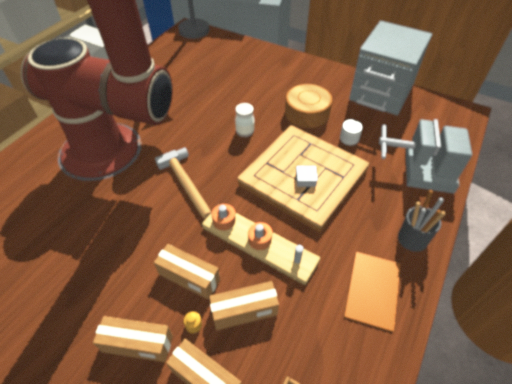

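```bash
python3 - <<'E'
from h import *
o=load("a")
im=o["top"]["color"]
cv2.imwrite("pics/a_c1.png",cv2.resize(im[120:260,110:310],None,fx=4,fy=4,interpolation=cv2.INTER_CUBIC))
cv2.imwrite("pics/a_c2.png",cv2.resize(im[125:240,270:410],None,fx=5,fy=5,interpolation=cv2.INTER_CUBIC))
for px,z in [((143,205),.06),((220,177),.03),((229,170),.055),((291,178),.05),((291,207),.05),((466,208),.06)]: print(px,ray(o["top"],[px],z))
print(proj(o["top"],[[0,0,0],[.5,0,0],[.5,.2,0]]))
E
```

```text
(143, 205) [[0.45190758 0.4310962  0.06      ]]
(220, 177) [[0.55119339 0.18337104 0.03      ]]
(229, 170) [[0.57162861 0.15179626 0.055     ]]
(291, 178) [[ 0.54843305 -0.0527383   0.05      ]]
(291, 207) [[ 0.45268547 -0.05359672  0.05      ]]
(466, 208) [[ 0.45622306 -0.62829268  0.06      ]]
[[272.69821461 343.88275127]
 [274.55264449 193.81959259]
 [215.60887928 193.03248118]]
```

View pics/a_c1.png

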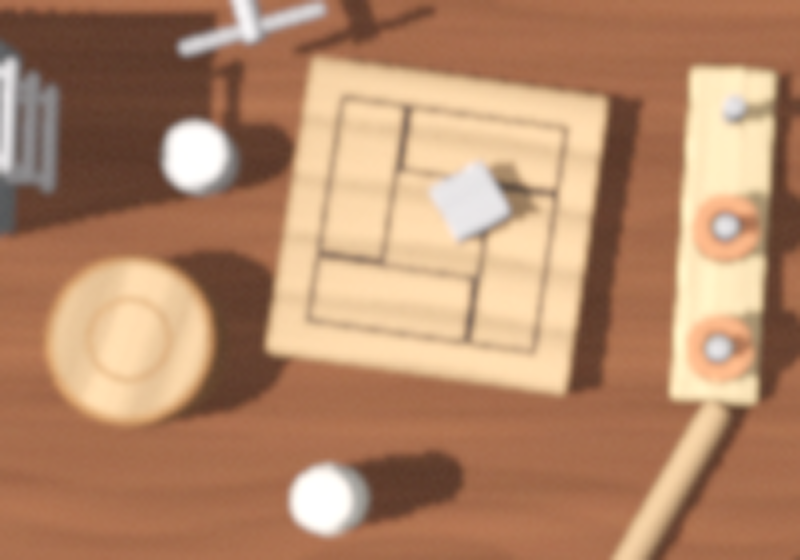

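View pics/a_c2.png

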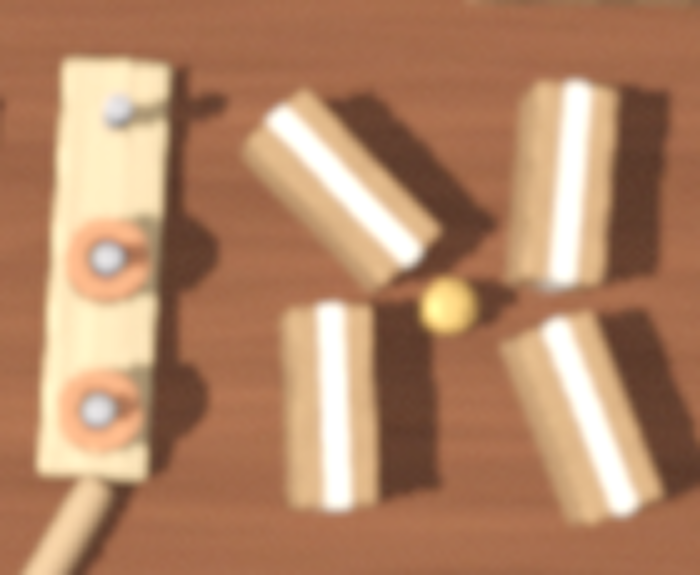

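```bash
cat >> h.py <<'E'
S=4
def up(im,x0,x1,y0,y1):
    return cv2.resize(im["color"][y0:y1,x0:x1],None,fx=S,fy=S,interpolation=cv2.INTER_CUBIC)
def unup(pts,x0,y0): return (np.array(pts,float)+.5)/S-.5+[x0,y0]
def rects(im,mask,x0,y0,z,amin):
    """contours of mask (upsampled) -> world plane z minAreaRect"""
    out=[]
    for c in cv2.findContours(mask,cv2.RETR_EXTERNAL,cv2.CHAIN_APPROX_NONE)[0]:
        if cv2.contourArea(c)<amin: continue
        w=ray(im,unup(c.reshape(-1,2),x0,y0),z)[:,:2]
        (cx,cy),(a,b),th=cv2.minAreaRect((w*1000).astype(np.float32))
        if a<b: a,b,th=b,a,th+90
        th=(th+90)%180-90
        out.append((cx,cy,a,b,th))
    return out
def cartons(im,z=.055,box=(270,420,120,245),thr=185):
    x0,x1,y0,y1=box
    u=up(im,*box); g=u.min(axis=2)
    m=(g>thr).astype(np.uint8)*255
    return rects(im,m,x0,y0,z,S*S*30)
E
python3 - <<'E'
from h import *
o=load("a");T=o["top"]
for thr in (150,170,190,210): print(thr,[np.round(r,1).tolist() for r in cartons(T,thr=thr)])
Sc=o["scene"]
for thr in (190,210): print('s',thr,[np.round(r,1).tolist() for r in cartons(Sc,box=(60,310,230,384),thr=thr)])
# pallet
box=(170,270,125,225);x0,x1,y0,y1=box
u=up(T,*box);hsv=cv2.cvtColor(u,cv2.COLOR_BGR2HSV);
print(u[50:60:5,150],u[200:210:5,200])
g=u.max(axis=2)
pm=((u[...,0]>95)&(u[...,2]>180)).astype(np.uint8)*255
pm=cv2.morphologyEx(pm,cv2.MORPH_CLOSE,np.ones((25,25)))
print('pallet slab',[np.round(r,1).tolist() for r in rects(T,pm,x0,y0,.03,5000)])
er=cv2.erode(pm,np.ones((13,13)))
blur=cv2.morphologyEx(g,cv2.MORPH_BLACKHAT,np.ones((15,15)))
lm=((blur>45)&(er>0)).astype(np.uint8)*255
cv2.imwrite("pics/lm.png",np.vstack([lm,blur*2])[:, :])
pts=np.argwhere(lm)[:,::-1]
w=ray(T,unup(pts,x0,y0),.03)[:,:2]*1000
print('outline',cv2.minAreaRect(w.astype(np.float32)))
# log
box=(110,175,175,240)
u=up(T,*box)
lm2=((u[...,2].astype(int)-u[...,0]>40)&(u[...,2]>165)).astype(np.uint8)*255
cv2.imwrite("pics/log.png",np.hstack([lm2]))
for c in cv2.findContours(lm2,cv2.RETR_EXTERNAL,cv2.CHAIN_APPROX_NONE)[0]:
    if cv2.contourArea(c)>3000: print('log',cv2.fitEllipse((ray(T,unup(c.reshape(-1,2),110,175),.06)[:,:2]*1000).astype(np.float32)))
# block
box=(205,255,150,195);u=up(T,*box);m=((u[...,0].astype(int)>150)).astype(np.uint8)*255
print('block',[np.round(r,1).tolist() for r in rects(T,m,205,150,.055,500)])
E
```

```text
150 [[453.5, -46.4, 21.3, 21.2, 0.6], [454.0, -369.6, 137.8, 27.4, 20.9], [458.3, -201.8, 137.8, 26.6, 1.9], [553.8, -52.2, 21.1, 20.4, -44.2], [604.5, -208.3, 137.6, 26.9, 43.4], [607.8, -358.1, 140.7, 27.0, -5.3], [506.2, -46.3, 359.6, 75.4, -4.5]]
170 [[454.1, -369.8, 136.0, 23.0, 21.1], [458.7, -201.8, 135.5, 21.9, 2.0], [604.3, -208.4, 135.9, 22.9, 43.7], [607.9, -358.0, 137.6, 22.8, -5.3], [548.3, -49.3, 271.7, 66.3, -3.1]]
190 [[454.0, -369.8, 133.7, 20.2, 21.1], [458.7, -201.9, 133.8, 19.3, 2.3], [477.1, -39.5, 122.6, 50.8, -3.2], [604.4, -208.2, 134.0, 20.4, 43.7], [608.3, -358.1, 134.9, 19.8, -5.3], [618.3, -44.6, 127.0, 44.9, -3.2]]
210 [[453.9, -369.8, 131.8, 17.2, 21.0], [458.3, -201.8, 131.3, 16.5, 2.2], [604.4, -208.2, 131.7, 17.1, 43.7], [608.4, -358.2, 132.8, 17.0, -5.4]]
s 190 [[595.8, -355.3, 109.1, 16.2, -5.5], [452.5, -367.8, 132.7, 16.3, 21.1], [602.7, -206.5, 131.9, 17.0, 43.6], [457.2, -200.0, 133.0, 17.3, 1.9], [647.6, -46.9, 16.6, 15.9, 38.0]]
s 210 [[595.9, -355.4, 108.3, 15.5, -5.5], [452.5, -367.9, 131.5, 15.3, 21.1], [602.8, -206.5, 130.9, 15.8, 43.6], [457.1, -200.1, 131.9, 16.1, 2.3]]
[[135 176 211]
 [158 200 236]] [[180 218 250]
 [178 221 255]]
pallet slab [[556.1, 188.3, 258.5, 256.8, -7.2]]
outline ((556.4029541015625, 184.8297119140625), (190.25161743164062, 188.20315551757812), 81.80303955078125)
log ((431.1455078125, 446.8908386230469), (186.88414001464844, 234.5348358154297), 139.66493225097656)
block [[502.8, 194.4, 72.5, 24.7, -89.2], [532.4, 119.2, 90.1, 48.1, -7.9], [566.2, 85.5, 148.6, 34.7, 0.9], [577.2, 154.8, 130.0, 128.8, -7.3], [588.8, 225.2, 100.0, 14.9, 1.4]]
```

View pics/lm.png

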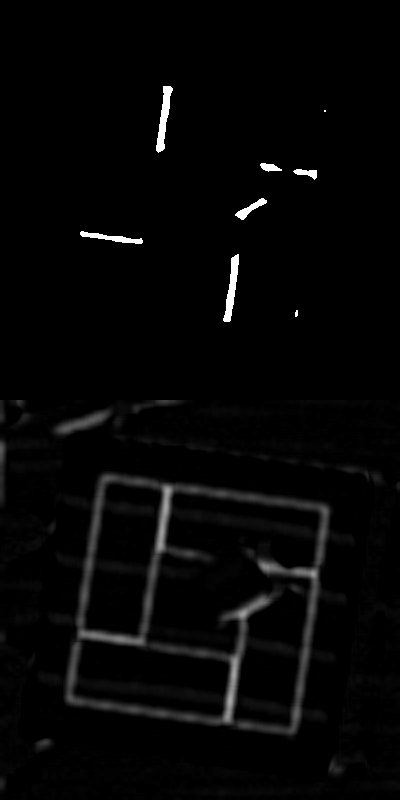

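View pics/log.png

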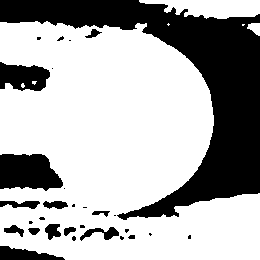

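```bash
python3 - <<'E'
from h import *
o=load("a");T=o["top"];Sc=o["scene"]
w=ray(T,unup([(103,76),(327,108),(295,331),(70,300)],170,125),.03)*1000
print(w.round(1),w.mean(0)); d=np.roll(w,-1,0)-w; print(np.linalg.norm(d,axis=1),np.degrees(np.arctan2(d[:,1],d[:,0]))%90)
u=up(Sc,235,375,75,225); cv2.imwrite("pics/a_c3.png",u)
hsv=cv2.cvtColor(up(T,110,175,175,240),cv2.COLOR_BGR2HSV); u=up(T,110,175,175,240)
print(u[130,::12].tolist())
E
```

```text
[[663.3 268.9  30. ]
 [638.3  79.9  30. ]
 [450.6 103.5  30. ]
 [473.9 291.4  30. ]] [556.53301668 185.92643295  30.        ]
[190.62643481 189.17470099 189.37322203 190.74246417] [82.47035463 82.84989565 82.94094229 83.22515756]
[[82, 117, 178], [84, 119, 179], [83, 118, 179], [82, 117, 179], [113, 164, 218], [157, 201, 235], [154, 196, 231], [149, 194, 231], [154, 200, 237], [177, 222, 255], [179, 224, 255], [177, 221, 255], [169, 212, 248], [156, 200, 235], [138, 185, 227], [164, 209, 244], [173, 217, 252], [142, 188, 229], [55, 87, 125], [45, 66, 99], [48, 65, 103], [49, 65, 103]]
```

View pics/a_c3.png

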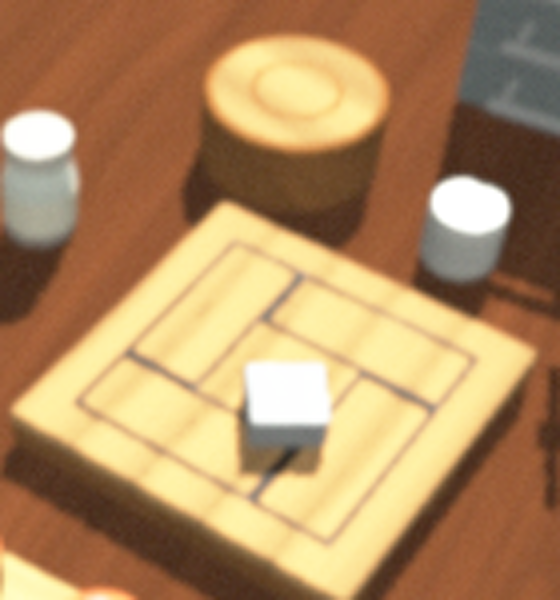

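```bash
python3 - <<'E'
from h import *
o=load("a");T=o["top"];Sc=o["scene"]
def rep(n,w):
    w=w*1000; d=np.roll(w,-1,0)-w; print(n,w.mean(0).round(1),np.linalg.norm(d,axis=1).round(1),(np.degrees(np.arctan2(d[:,1],d[:,0]))%90).round(1))
rep('pal S',ray(Sc,unup([(235,242),(474,358),(329,543),(80,402)],235,75),.03))
rep('blk T',ray(T,unup([(428,193),(478,162),(512,205),(460,242)],110,120),.055))
rep('blk S',ray(Sc,unup([(246,365),(322,362),(330,422),(250,424)],235,75),.055))
def ell(im,box,cond,z,n):
    u=up(im,*box); m=cond(u.astype(int)).astype(np.uint8)*255
    m=cv2.morphologyEx(m,cv2.MORPH_OPEN,np.ones((9,9)))
    c=max(cv2.findContours(m,cv2.RETR_EXTERNAL,cv2.CHAIN_APPROX_NONE)[0],key=cv2.contourArea)
    e=cv2.fitEllipse((ray(im,unup(c.reshape(-1,2),box[0],box[2]),z)[:,:2]*1000).astype(np.float32)); print(n,np.round(e[0],1),np.round(e[1],1))
for t in (100,120): ell(T,(110,175,175,240),lambda u:(u[...,0]>t),.06,'log T')
for t in (80,95): ell(Sc,(275,340,75,130),lambda u:(u[...,0]>t)&(u[...,2]>200),.06,'log S')
# coils: orange
for n,im,bs in (('T',T,[(278,304,163,190),(278,304,193,222)]),('S',Sc,[(245,275,218,252),(208,240,198,234)])):
    for b in bs:
        ell(im,b,lambda u:(u[...,2]-u[...,0]>85)&(u[...,2]>150),.052,'coil '+n)
# posts tops: rough pixel from crop c2/ c1
print(ray(T,unup([(734,107),(726,226),(718,347)],110,120),.072)*1000)
E
```

```text
pal S [554.8 189.1  30. ] [189.  188.5 188.  187.2] [82.6 83.  82.2 83.3]
blk T [572.4 158.4  55. ] [48.5 45.6 52.5 48.6] [32.9 39.1 36.5 34.1]
blk S [571.4 159.8  55. ] [48.9 50.7 49.7 49.7] [32.3 29.3 31.1 28.3]
log T [453.3 435.9] [134.9 135.4]
log T [453.3 435.3] [129.6 130.4]
log S [451.7 437.3] [133.4 136.2]
log S [451.7 437.3] [129.9 131.4]
coil T [553.1 -52.1] [50.8 54.3]
coil T [453.7 -48.3] [54.1 55.3]
coil S [549.2 -45.1] [64.4 74. ]
coil S [449.1 -37.2] [73.6 82.4]
[[649.92489498 -57.68422542  72.        ]
 [551.79820751 -51.98151453  72.        ]
 [453.17304664 -46.39460638  72.        ]]
```

```bash
cat >> h.py <<'E'
def plan(*wps):
    """waypoints (x,y,z mm, jaw angle deg, [exact]) -> rows in move units"""
    s=ctrl.get_obs(); p0=s["tool_pos"]; R0=R.from_rotvec(s["tool_rot"])
    j=R0.as_matrix()[:,1]; a0=np.degrees(np.arctan2(j[1],j[0]))
    print("t %.1f"%s["t"],"pos",(p0*1000).round(1),"jaw %.1f"%a0,"q6 %.2f"%s["q"][5],"open %.1f"%(s["opening"]*1000),"F",s["contact_force"].round(1))
    for x,y,z,a in wps:
        best=None
        for k in (-360,-180,0,180,360):
            if best is None or abs(a+k-a0)<abs(best-a0): best=a+k
        f=np.radians(best); yv=np.array([np.cos(f),np.sin(f),0]); zv=np.array([0,0,-1.]); xv=np.cross(yv,zv)
        Rt=R.from_matrix(np.c_[xv,yv,zv])
        d=R0.inv().apply(np.array([x,y,z])/1000-p0)*100
        rv=np.degrees((R0.inv()*Rt).as_rotvec())/5
        print((x,y,z,round(best,1)),np.round(np.r_[d,rv],2).tolist())
E
python3 -c "
from h import *
plan((572,159,140,32),(572,159,140,122),(572,159,32,32),(572,159,32,122))"
```

```text
t 0.1 pos [ 210.  -588.1  230.2] jaw -70.4 q6 -0.12 open 85.4 F [-1.  -0.5 -0.5]
(572, 159, 140, -148) [59.21, -58.17, 9.14, -0.02, 0.01, 15.53]
(572, 159, 140, -58) [59.21, -58.17, 9.14, -0.02, -0.0, -2.47]
(572, 159, 32, -148) [59.21, -58.15, 19.94, -0.02, 0.01, 15.53]
(572, 159, 32, -58) [59.21, -58.15, 19.94, -0.02, -0.0, -2.47]
```

>>> {"method": "apply_moves", "body": {"rows": [[59.2,-58.15,5,0,0,-2.5],[59.2,-58.15,5,0,0,-2.5],[59.2,-58.15,5,0,0,-2.5],[59.2,-58.15,5,0,0,-2.5],[59.2,-58.15,5,0,0,-2.5],[59.2,-58.15,5,0,0,-2.5],[59.2,-58.15,5,0,0,-2.5],[59.2,-58.15,5,0,0,-2.5],[59.2,-58.15,5,0,0,-2.5],[59.2,-58.15,5,0,0,-2.5],[59.2,-58.15,5,0,0,-2.5],[59.2,-58.15,5,0,0,-2.5],[59.2,-58.15,5,0,0,-2.5],[59.2,-58.15,5,0,0,-2.5],[59.2,-58.15,5,0,0,-2.5],[59.2,-58.15,5,0,0,-2.5],[59.2,-58.15,5,0,0,-2.5],[59.2,-58.15,9.1,0,0,-2.5],[59.2,-58.15,9.1,0,0,-2.5],[59.2,-58.15,9.1,0,0,-2.5]], "grip": 0}}

```text
t: 2.1
tool_pos: [0.5707, 0.1584, 0.139]
tool_rot: [-3.017, -0.869, 0.006]
contact_force: [0.2, -0.2, 0.0]
opening: 0.0853
```

```bash
python3 -c "
from h import *
o=grab('b')
plan((572,159,80,122),(572,159,32,122))
a=up(o['top'],190,280,110,230);b=up(o['scene'],230,380,80,220)
cv2.imwrite('pics/b_c.png',cv2.resize(b,None,fx=1,fy=1));cv2.imwrite('pics/b_c0.png',a)"
```

```text
t 2.2 pos [572.5 158.2 141.9] jaw -57.9 q6 1.15 open 85.4 F [ 0.2 -0.   0.4]
(572, 159, 80, -58) [-0.02, -0.09, 6.19, -0.01, -0.02, 0.02]
(572, 159, 32, -58) [-0.03, -0.09, 10.99, -0.01, -0.02, 0.02]
```

View pics/b_c.png

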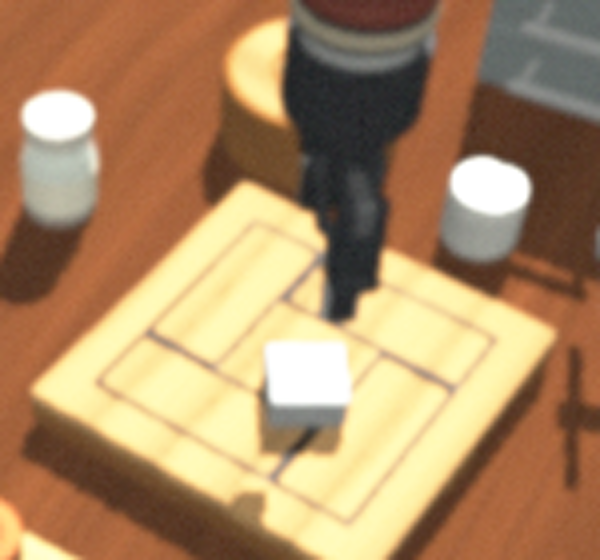

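>>> {"method": "apply_moves", "body": {"rows": [[0,-0.1,3,0,0,0],[0,-0.1,6,0,0,0],[0,-0.1,8,0,0,0],[0,-0.1,9.5,0,0,0],[0,-0.1,10.5,0,0,0],[0,-0.1,11,0,0,0],[0,-0.1,11,0,0,0],[0,-0.1,11,0,0,0]]}}

```text
t: 3.0
tool_pos: [0.573, 0.1594, 0.033]
tool_rot: [-3.018, -0.868, -0.006]
contact_force: [0.2, 0.0, 1.1]
opening: 0.0849
```

>>> {"method": "apply_moves", "body": {"rows": [[0,0,0,0,0,0],[0,0,0,0,0,0],[0,0,0,0,0,0],[0,0,0,0,0,0],[0,0,0,0,0,0],[0,0,0,0,0,0],[0,0,0,0,0,0],[0,0,0,0,0,0]], "grip": 1, "squeeze": 50}}

```text
t: 3.8
tool_pos: [0.5738, 0.1599, 0.0343]
tool_rot: [-3.017, -0.868, -0.008]
contact_force: [-0.6, 1.6, 6.3]
opening: 0.049
```

```bash
python3 -c "
from h import *
o=grab('c')
plan((572,159,32,122),(572,159,120,122),(452.5,436.3,120,122),(452.5,436.3,64,122))
b=up(o['scene'],230,380,80,220)
cv2.imwrite('pics/c_c.png',b)"
```

```text
t 3.9 pos [573.8 159.9  34.3] jaw -57.9 q6 1.16 open 49.3 F [-1.8  1.5  5.4]
(572, 159, 32, -58) [-0.2, -0.02, 0.23, -0.0, -0.07, 0.02]
(572, 159, 120, -58) [-0.15, -0.02, -8.57, -0.0, -0.07, 0.02]
(452.5, 436.3, 120, -58) [4.45, -29.87, -8.54, -0.0, -0.07, 0.02]
(452.5, 436.3, 64, -58) [4.42, -29.86, -2.94, -0.0, -0.07, 0.02]
```

View pics/c_c.png

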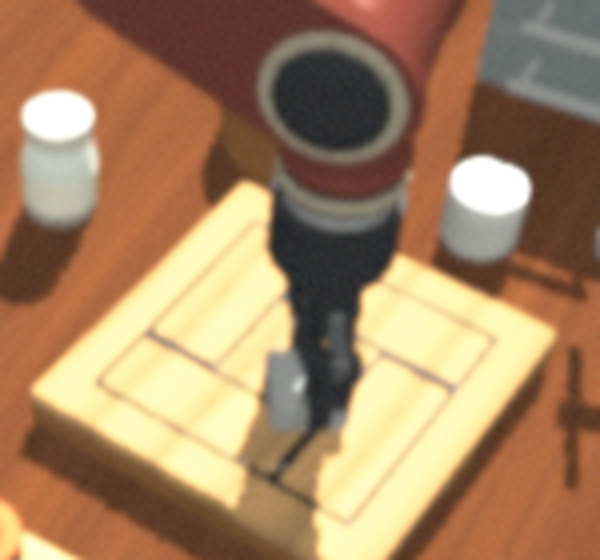

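>>> {"method": "apply_moves", "body": {"rows": [[0,0,-3,0,0,0],[0,0,-6.2,0,0,0],[1.1,-7,-6.6,0,0,0],[1.8,-12,-6.6,0,0,0],[2.5,-16.5,-6.6,0,0,0],[3.2,-21,-6.6,0,0,0],[3.8,-25.5,-6.6,0,0,0],[4.3,-28.5,-6.6,0,0,0],[4.45,-29.85,-6.6,0,0,0],[4.45,-29.85,-6.0,0,0,0],[4.45,-29.85,-5.5,0,0,0],[4.45,-29.85,-5.5,0,0,0],[4.45,-29.85,-5.5,0,0,0]]}}

```text
t: 5.2
tool_pos: [0.4531, 0.4347, 0.0888]
tool_rot: [-3.019, -0.865, -0.006]
contact_force: [0.4, -0.8, -4.1]
opening: 0.0489
```

```bash
python3 -c "
from h import *
o=grab('d')
plan((452.5,436.3,65,122))
b=np.vstack([up(o['scene'],230,380,60,150)])
cv2.imwrite('pics/d_c.png',b)"
```

```text
t 5.3 pos [453.4 435.4  89.7] jaw -58.0 q6 1.66 open 48.9 F [ 0.6  0.1 -4.6]
(452.5, 436.3, 65, -58) [-0.04, -0.13, 2.47, -0.0, -0.07, -0.0]
```

View pics/d_c.png

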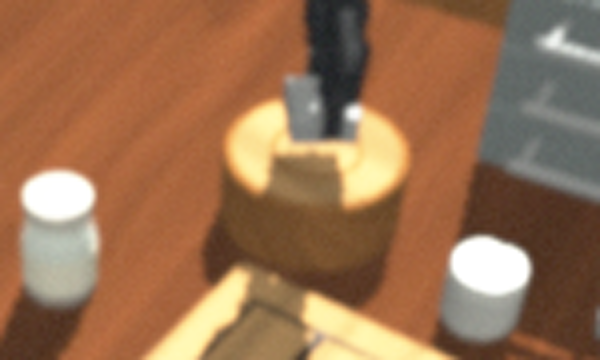

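>>> {"method": "apply_moves", "body": {"rows": [[0,-0.1,1.0,0,0,0],[0,-0.1,1.8,0,0,0],[0,-0.1,2.2,0,0,0],[0,-0.1,2.4,0,0,0],[0,-0.1,2.5,0,0,0],[0,-0.1,2.5,0,0,0]]}}

```text
t: 5.9
tool_pos: [0.453, 0.4364, 0.0647]
tool_rot: [-3.018, -0.865, -0.009]
contact_force: [-0.6, 0.1, -4.8]
opening: 0.0489
```

>>> {"method": "apply_moves", "body": {"rows": [[0,0,0,0,0,0],[0,0,0,0,0,0],[0,0,0,0,0,0]]}}

```text
t: 6.2
tool_pos: [0.4532, 0.4365, 0.0649]
tool_rot: [-3.018, -0.865, -0.01]
contact_force: [1.1, 0.2, -3.6]
opening: 0.0495
```

Not yet in contact (−4 N is the block's weight); lower a little more, then release.

>>> {"method": "apply_moves", "body": {"rows": [[0,0,0.1,0,0,0],[0,0,0.2,0,0,0],[0,0,0.2,0,0,0]]}}

```text
t: 6.5
tool_pos: [0.4534, 0.4367, 0.0643]
tool_rot: [-3.018, -0.866, -0.01]
contact_force: [-4.8, -3.3, 4.4]
opening: 0.0487
```

>>> {"method": "apply_moves", "body": {"rows": [[0,0,0.0,0,0,0],[0,0,0,0,0,0],[0,0,0,0,0,0],[0,0,0,0,0,0],[0,0,0,0,0,0],[0,0,-1,0,0,0],[0,0,-4,0,0,0],[0,0,-9,0,0,0],[0,0,-13,0,0,0]], "grip": 0}}

```text
t: 7.4
tool_pos: [0.4529, 0.4364, 0.1973]
tool_rot: [-3.017, -0.865, -0.012]
contact_force: [1.1, 0.6, 1.0]
opening: 0.0857
```

```bash
python3 -c "
from h import *
ca=[604,-207.5,43.7]
plan((555,190,200,0),(603.6,-207.3,150,133.7),(457.9,-201,150,92.2))"
```

```text
t 7.4 pos [452.9 436.4 197.3] jaw -58.0 q6 1.66 open 85.7 F [1.1 0.6 1. ]
(555, 190, 200, 0) [-4.4, 26.31, -0.32, 0.04, -0.09, -11.6]
(603.6, -207.3, 150, -46.3) [-21.37, 62.58, 4.53, 0.01, -0.09, -2.34]
(457.9, -201, 150, -87.8) [-33.39, 54.32, 4.43, -0.03, -0.09, 5.96]
```

```bash
python3 - <<'E'
from h import *
o=grab("e");T=o["top"];Sc=o["scene"]
print([np.round(r,1).tolist() for r in cartons(T,thr=200)])
print([np.round(r,1).tolist() for r in cartons(Sc,box=(60,310,230,384),thr=200)])
print(ray(T,[(359.5,186)],.044))
cv2.imwrite('pics/e_c.png',up(Sc,230,380,60,150)); 
plan((595,-215.6,120,133.7),(595,-215.6,10,133.7))
E
```

```text
[[454.0, -369.9, 133.1, 19.4, 21.1], [476.1, -201.1, 98.7, 18.3, 2.3], [604.3, -208.4, 133.3, 19.4, 43.7], [608.4, -358.1, 134.7, 19.1, -5.2], [650.8, -53.1, 57.2, 22.2, -10.4]]
[[595.7, -355.3, 109.3, 16.4, -5.4], [452.6, -367.9, 133.1, 16.6, 21.0], [602.8, -206.5, 132.1, 17.3, 43.6], [475.6, -199.3, 96.3, 17.7, 2.5], [677.8, -74.4, 23.0, 16.8, -3.4], [636.2, -68.5, 26.5, 12.0, -72.4], [647.5, -47.4, 17.7, 16.4, 44.3]]
[[ 0.52567782 -0.27992857  0.044     ]]
t 7.5 pos [456.1 438.9 204.2] jaw -58.0 q6 1.66 open 85.5 F [ 0.9 -0.3 -0.8]
(595, -215.6, 120, -46.3) [-23.09, 62.88, 7.82, 0.01, -0.25, -2.34]
(595, -215.6, 10, -46.3) [-23.33, 62.9, 18.81, 0.01, -0.25, -2.34]
```

View pics/e_c.png

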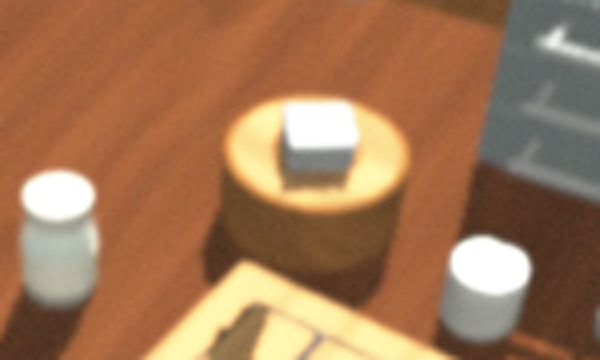

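>>> {"method": "apply_moves", "body": {"rows": [[-23.1,62.9,5,0,-0.2,-2.34],[-23.1,62.9,5,0,-0.2,-2.34],[-23.1,62.9,5,0,-0.2,-2.34],[-23.1,62.9,5,0,-0.2,-2.34],[-23.1,62.9,5,0,-0.2,-2.34],[-23.1,62.9,5,0,-0.2,-2.34],[-23.1,62.9,5,0,-0.2,-2.34],[-23.1,62.9,5,0,-0.2,-2.34],[-23.1,62.9,5,0,-0.2,-2.34],[-23.1,62.9,5,0,-0.2,-2.34],[-23.1,62.9,5,0,-0.2,-2.34],[-23.1,62.9,5,0,-0.2,-2.34],[-23.1,62.9,5,0,-0.2,-2.34],[-23.1,62.9,5,0,-0.2,-2.34],[-23.1,62.9,5,0,-0.2,-2.34],[-23.1,62.9,8,0,-0.2,-2.34],[-23.1,62.9,8,0,-0.2,-2.34],[-23.1,62.9,8,0,-0.2,-2.34],[-23.1,62.9,8,0,-0.2,-2.34]]}}

```text
t: 9.4
tool_pos: [0.5956, -0.215, 0.1195]
tool_rot: [2.915, 1.171, 0.009]
contact_force: [-0.4, -0.2, 0.4]
opening: 0.0854
```

```bash
python3 - <<'E'
from h import *
o=grab("f");Sc=o["scene"]
cv2.imwrite('pics/f_c.png',np.hstack([up(Sc,70,260,240,384)]))
plan((595,-215.6,100,133.7),(595,-215.6,10,133.7))
E
```

```text
t 9.5 pos [ 595.9 -215.5  119.8] jaw -46.2 q6 0.34 open 85.4 F [ 0.2 -0.7  0.1]
(595, -215.6, 100, -46.3) [-0.08, -0.06, 1.98, 0.04, -0.06, 0.01]
(595, -215.6, 10, -46.3) [-0.13, -0.09, 10.98, 0.04, -0.06, 0.01]
```

View pics/f_c.png

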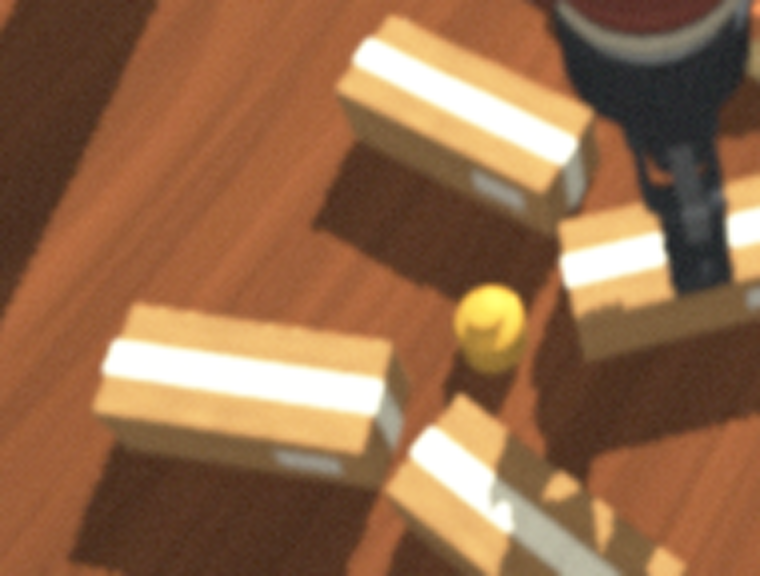

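>>> {"method": "apply_moves", "body": {"rows": [[-0.1,-0.1,4,0,0,0],[-0.1,-0.1,7,0,0,0],[-0.1,-0.1,9,0,0,0],[-0.1,-0.1,10.2,0,0,0],[-0.1,-0.1,10.8,0,0,0],[-0.1,-0.1,10.8,0,0,0],[-0.1,-0.1,10.8,0,0,0]]}}

```text
t: 10.2
tool_pos: [0.5962, -0.2158, 0.0134]
tool_rot: [2.913, 1.17, 0.012]
contact_force: [0.4, -0.0, 0.4]
opening: 0.0855
```

>>> {"method": "apply_moves", "body": {"rows": [[0,0,0,0,0,0],[0,0,0,0,0,0],[0,0,0,0,0,0],[0,0,0,0,0,0],[0,0,0,0,0,0],[0,0,0,0,0,0],[0,0,0,0,0,0],[0,0,0,0,0,0]], "grip": 1, "squeeze": 45}}

```text
t: 11.0
tool_pos: [0.5969, -0.216, 0.0148]
tool_rot: [2.912, 1.17, 0.013]
contact_force: [-0.8, 0.5, 6.1]
opening: 0.0513
```

```bash
python3 - <<'E'
from h import *
plan((595,-215.6,90,133.7),(580.9,252.9,90,82.85),(580.9,252.9,42,82.85))
E
```

```text
t 11.0 pos [ 596.9 -216.    14.8] jaw -46.2 q6 0.34 open 51.3 F [-0.8  0.5  6.1]
(595, -215.6, 90, -46.3) [-0.06, -0.11, -7.52, 0.08, -0.08, 0.01]
(580.9, 252.9, 90, -97.2) [31.33, -34.92, -7.55, 0.04, -0.1, 10.18]
(580.9, 252.9, 42, -97.2) [31.3, -34.95, -2.75, 0.04, -0.1, 10.18]
```

>>> {"method": "apply_moves", "body": {"rows": [[0,0,-3,0,0,0],[0,0,-6,0,0,0],[0,0,-10,0,0,0],[31.3,-34.9,-10,0,-0.1,10.18],[31.3,-34.9,-10,0,-0.1,10.18],[31.3,-34.9,-10,0,-0.1,10.18],[31.3,-34.9,-10,0,-0.1,10.18],[31.3,-34.9,-10,0,-0.1,10.18],[31.3,-34.9,-10,0,-0.1,10.18],[31.3,-34.9,-10,0,-0.1,10.18],[31.3,-34.9,-10,0,-0.1,10.18],[31.3,-34.9,-10,0,-0.1,10.18],[31.3,-34.9,-10,0,-0.1,10.18],[31.3,-34.9,-10,0,-0.1,10.18],[31.3,-34.9,-10,0,-0.1,10.18],[31.3,-34.9,-8,0,-0.1,10.18],[31.3,-34.9,-6,0,-0.1,10.18],[31.3,-34.9,-5,0,-0.1,10.18],[31.3,-34.9,-5,0,-0.1,10.18],[31.3,-34.9,-5,0,-0.1,10.18]]}}

```text
t: 13.0
tool_pos: [0.5813, 0.2518, 0.0647]
tool_rot: [3.133, -0.197, 0.002]
contact_force: [0.8, -0.5, -2.4]
opening: 0.0521
```

```bash
python3 - <<'E'
from h import *
o=grab("g");Sc=o["scene"];T=o["top"]
cv2.imwrite('pics/g_c.png',np.hstack([up(Sc,230,380,80,220)]))
print([np.round(r,1).tolist() for r in cartons(Sc,z=.098,box=(230,380,80,220),thr=200)])
plan((582.2,252.7,45,82.85))
E
```

```text
[[633.0, 253.9, 52.0, 21.5, -6.4], [619.8, 331.7, 54.5, 51.9, 87.6], [334.3, 256.1, 52.7, 48.6, -46.8], [459.6, 417.6, 56.0, 53.6, -59.2]]
t 13.1 pos [582.1 252.4  65.9] jaw -97.2 q6 1.99 open 51.9 F [ 0.3 -0.3 -2.5]
(582.2, 252.7, 45, -97.2) [0.0, -0.03, 2.09, 0.02, -0.04, -0.0]
```

View pics/g_c.png

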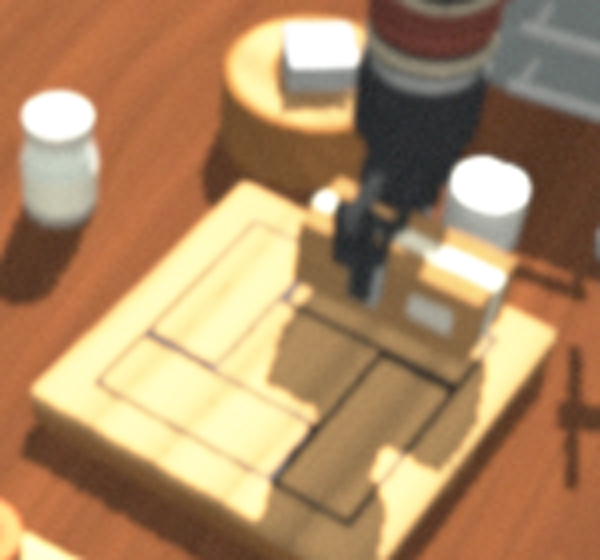

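>>> {"method": "apply_moves", "body": {"rows": [[0,0,0.8,0,0,0],[0,0,1.5,0,0,0],[0,0,1.9,0,0,0],[0,0,2.1,0,0,0],[0,0,2.2,0,0,0],[0,0,2.2,0,0,0]]}}

```text
t: 13.7
tool_pos: [0.5824, 0.2526, 0.0448]
tool_rot: [3.134, -0.196, 0.006]
contact_force: [-5.1, -0.4, 3.9]
opening: 0.0516
```

>>> {"method": "apply_moves", "body": {"rows": [[0,0,0,0,0,0],[0,0,0,0,0,0],[0,0,0,0,0,0],[0,0,0,0,0,0],[0,0,0,0,0,0],[0,0,-1,0,0,0],[0,0,-4,0,0,0],[0,0,-9,0,0,0],[0,0,-9,0,0,0]], "grip": 0}}

```text
t: 14.6
tool_pos: [0.587, 0.2544, 0.1446]
tool_rot: [-3.132, 0.196, -0.029]
contact_force: [1.1, 1.0, 0.8]
opening: 0.0855
```

```bash
python3 - <<'E'
from h import *
o=grab("i");Sc=o["scene"];T=o["top"]
cv2.imwrite('pics/i_c.png',np.hstack([up(Sc,230,380,80,220)]))
for thr in (180,210):
  print([np.round(r,1).tolist() for r in cartons(T,z=.085,box=(170,270,125,225),thr=thr)])
  print([np.round(r,1).tolist() for r in cartons(Sc,z=.085,box=(230,380,80,220),thr=thr)])
print('c',[np.round(r,1).tolist() for r in cartons(T,thr=200)])
print('c',[np.round(r,1).tolist() for r in cartons(Sc,box=(60,310,230,384),thr=200)])
plan((580,200,150,92))
E
```

```text
[[440.3, 135.5, 113.7, 25.3, 83.2], [481.9, 82.3, 24.8, 18.8, -10.3], [492.8, 174.7, 31.4, 15.9, 83.6], [489.0, 123.3, 40.7, 26.0, 80.9], [530.0, 76.5, 24.6, 18.7, -4.8], [537.2, 116.9, 40.4, 26.4, 79.8], [542.9, 158.6, 23.6, 18.6, 0.7], [576.6, 70.4, 22.0, 18.6, 0.7], [570.4, 253.3, 41.2, 20.8, -4.8], [594.0, 125.4, 68.6, 11.3, 82.7], [706.1, 324.2, 45.1, 17.5, -89.4]]
[[507.7, -54.9, 23.5, 14.8, 29.3], [597.4, 34.4, 27.2, 23.1, -4.9], [664.5, 89.8, 55.8, 15.6, 83.4], [553.2, 39.2, 31.3, 20.6, -7.1], [507.9, 44.8, 31.5, 20.5, -9.2], [615.0, 86.2, 70.5, 19.6, 82.4], [560.6, 78.1, 41.8, 31.6, 79.4], [566.3, 118.3, 29.3, 22.7, -7.6], [514.4, 84.2, 40.9, 30.5, 80.6], [678.8, 209.9, 56.1, 15.5, -89.8], [521.4, 174.1, 113.8, 22.1, 85.0], [590.4, 251.8, 142.5, 29.2, -4.0], [473.5, 151.4, 222.2, 28.9, 83.2], [616.6, 346.4, 57.5, 54.1, 87.1], [357.3, 226.2, 46.3, 37.5, 42.8], [325.7, 269.3, 56.1, 50.2, -60.5], [446.3, 430.0, 74.8, 59.1, 29.1]]
[[570.3, 252.9, 36.8, 17.4, -7.9]]
[[593.5, 251.3, 134.8, 20.5, -7.0], [616.6, 347.0, 54.0, 52.5, 86.1], [326.0, 269.4, 51.7, 48.1, -60.4], [453.7, 434.8, 55.1, 52.9, -58.0]]
c [[409.9, -203.8, 36.1, 18.3, 3.0], [460.7, -367.4, 119.5, 19.6, 21.4], [500.6, -43.4, 40.2, 28.6, -5.6], [472.8, -17.9, 117.3, 27.3, 9.8], [595.5, -48.6, 28.8, 21.5, -84.0], [608.4, -358.0, 134.8, 19.4, -5.3]]
c [[595.8, -355.3, 109.8, 16.8, -5.4], [454.7, -367.1, 129.3, 17.1, 21.2], [407.2, -202.1, 33.6, 17.7, 1.6], [604.6, -64.1, 52.1, 28.3, -72.9], [517.9, -80.4, 32.1, 27.0, 26.8]]
t 14.7 pos [583.7 253.3 138.2] jaw -97.2 q6 1.99 open 85.6 F [ 0.1 -0.9 -0.7]
(580, 200, 150, -88) [0.31, 5.34, -1.18, 0.0, -0.11, -1.83]
```

View pics/i_c.png

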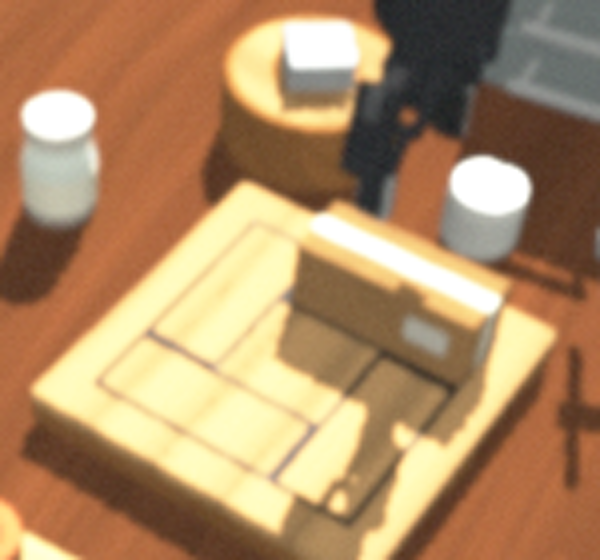

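```bash
python3 - <<'E'
from h import *
plan((446,-201.5,110,92.2))
E
```

```text
t 14.7 pos [583.7 253.3 138.2] jaw -97.2 q6 1.99 open 85.6 F [ 0.1 -0.9 -0.7]
(446, -201.5, 110, -87.8) [-8.02, 46.84, 2.72, 0.0, -0.11, -1.87]
```

>>> {"method": "apply_moves", "body": {"rows": [[-8.0,46.85,-2,0,-0.1,-1.87],[-8.0,46.85,-2,0,-0.1,-1.87],[-8.0,46.85,-2,0,-0.1,-1.87],[-8.0,46.85,-2,0,-0.1,-1.87],[-8.0,46.85,-2,0,-0.1,-1.87],[-8.0,46.85,-2,0,-0.1,-1.87],[-8.0,46.85,-2,0,-0.1,-1.87],[-8.0,46.85,-2,0,-0.1,-1.87],[-8.0,46.85,-2,0,-0.1,-1.87],[-8.0,46.85,-2,0,-0.1,-1.87],[-8.0,46.85,2.7,0,-0.1,-1.87],[-8.0,46.85,2.7,0,-0.1,-1.87],[-8.0,46.85,2.7,0,-0.1,-1.87],[-8.0,46.85,2.7,0,-0.1,-1.87],[-8.0,46.85,2.7,0,-0.1,-1.87]]}}

```text
t: 16.2
tool_pos: [0.4473, -0.2017, 0.112]
tool_rot: [3.139, 0.062, 0.005]
contact_force: [-0.3, -0.9, 0.4]
opening: 0.0852
```

```bash
python3 - <<'E'
from h import *
o=grab("j");Sc=o["scene"];T=o["top"]
cv2.imwrite('pics/j_c.png',np.hstack([up(Sc,70,260,240,384)]))
plan((446,-201.5,10,92.2))
print('pal',[np.round(r,1).tolist() for r in cartons(T,z=.085,box=(170,270,125,180),thr=210)])
print('pal',[np.round(r,1).tolist() for r in cartons(Sc,z=.085,box=(230,380,80,220),thr=210)])
E
```

```text
t 16.3 pos [ 447.2 -201.7  111.7] jaw -87.8 q6 0.96 open 85.6 F [ 0.1 -0.8 -0.4]
(446, -201.5, 10, -87.8) [-0.15, -0.04, 10.17, 0.02, -0.03, 0.01]
pal [[598.6, 249.4, 129.1, 17.3, -6.9]]
pal [[593.6, 251.3, 133.9, 19.4, -7.2], [616.7, 347.2, 53.0, 52.5, 87.1], [325.8, 269.9, 50.6, 48.0, -60.9], [453.7, 434.9, 53.6, 52.5, -59.6]]
```

View pics/j_c.png

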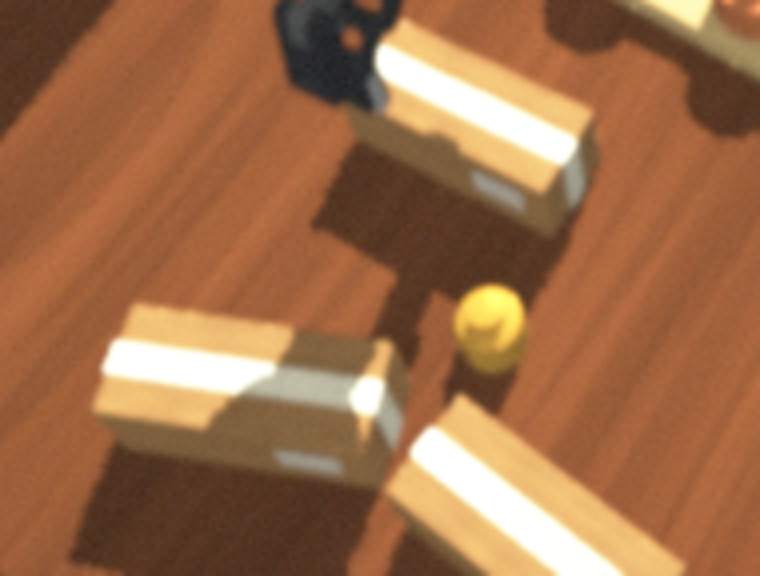

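>>> {"method": "apply_moves", "body": {"rows": [[-0.15,0,4,0,0,0],[-0.15,0,7,0,0,0],[-0.15,0,9,0,0,0],[-0.15,0,10,0,0,0],[-0.15,0,10.1,0,0,0],[-0.15,0,10.1,0,0,0]]}}

```text
t: 16.9
tool_pos: [0.4468, -0.2023, 0.0118]
tool_rot: [3.138, 0.062, 0.006]
contact_force: [0.3, 0.6, 0.5]
opening: 0.0849
```

>>> {"method": "apply_moves", "body": {"rows": [[0,0,0,0,0,0],[0,0,0,0,0,0],[0,0,0,0,0,0],[0,0,0,0,0,0],[0,0,0,0,0,0],[0,0,0,0,0,0],[0,0,0,0,0,0],[0,0,0,0,0,0]], "grip": 1}}

```text
t: 17.7
tool_pos: [0.4479, -0.2027, 0.0134]
tool_rot: [3.138, 0.062, 0.01]
contact_force: [-0.5, 1.8, 6.7]
opening: 0.0515
```

```bash
python3 - <<'E'
from h import *
p=ctrl.get_obs()["tool_pos"]*1000
a=np.radians(2.2);u=np.array([np.cos(a),np.sin(a)])
off=(p[:2]-[457.9,-201])@u; print(off)
v=np.array([.1245,.9922]); g=np.array([491.7,224.7])+off*v; print(g)
plan((g[0],g[1],115,-7.15),(g[0],g[1],60,-7.15))
E
```

```text
-10.067047197335826
[490.44665262 214.71147577]
t 17.7 pos [ 447.9 -202.7   13.4] jaw -87.7 q6 0.95 open 51.5 F [-0.5  1.8  6.7]
(np.float64(490.4466526239317), np.float64(214.7114757708034), 115, -7.2) [5.96, -41.51, -10.27, 0.08, -0.03, -16.12]
(np.float64(490.4466526239317), np.float64(214.7114757708034), 60, -7.2) [5.93, -41.53, -4.77, 0.08, -0.03, -16.12]
```

>>> {"method": "apply_moves", "body": {"rows": [[0,0,-3,0,0,0],[0,0,-6,0,0,0],[0,0,-10.2,0,0,0],[5.95,-41.5,-10.2,0.08,0,-16.12],[5.95,-41.5,-10.2,0.08,0,-16.12],[5.95,-41.5,-10.2,0.08,0,-16.12],[5.95,-41.5,-10.2,0.08,0,-16.12],[5.95,-41.5,-10.2,0.08,0,-16.12],[5.95,-41.5,-10.2,0.08,0,-16.12],[5.95,-41.5,-10.2,0.08,0,-16.12],[5.95,-41.5,-10.2,0.08,0,-16.12],[5.95,-41.5,-10.2,0.08,0,-16.12],[5.95,-41.5,-10.2,0.08,0,-16.12],[5.95,-41.5,-10.2,0.08,0,-16.12],[5.95,-41.5,-10.2,0.08,0,-16.12],[5.95,-41.5,-10.2,0.08,0,-16.12],[5.95,-41.5,-10.2,0.08,0,-16.12],[5.95,-41.5,-10.2,0.08,0,-16.12]]}}

```text
t: 19.5
tool_pos: [0.4904, 0.2142, 0.1143]
tool_rot: [2.357, 2.077, 0.004]
contact_force: [0.1, -0.2, -3.0]
opening: 0.0515
```

```bash
python3 - <<'E'
from h import *
o=grab("k");Sc=o["scene"];T=o["top"]
cv2.imwrite('pics/k_c.png',np.hstack([up(Sc,230,380,80,220)]))
plan((490.4,214.7,60,-7.15),(490.4,214.7,43,-7.15))
E
```

```text
t 19.6 pos [490.4 214.3 114.4] jaw -7.2 q6 0.40 open 51.6 F [-0.8  0.7 -3.5]
(490.4, 214.7, 60, -7.2) [0.03, -0.02, 5.44, 0.02, -0.02, -0.01]
(490.4, 214.7, 43, -7.2) [0.02, -0.02, 7.14, 0.02, -0.02, -0.01]
```

View pics/k_c.png

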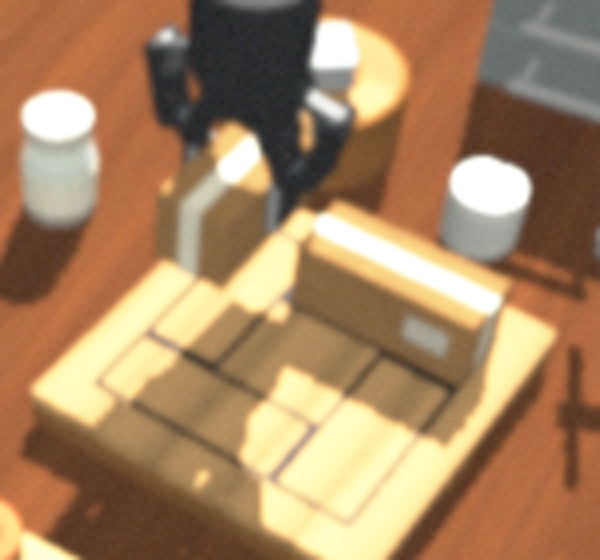

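>>> {"method": "apply_moves", "body": {"rows": [[0,0,3,0,0,0],[0,0,5,0,0,0],[0,0,6,0,0,0],[0,0,6.6,0,0,0],[0,0,7,0,0,0],[0,0,7.2,0,0,0],[0,0,7.2,0,0,0]]}}

```text
t: 20.3
tool_pos: [0.4916, 0.2147, 0.0436]
tool_rot: [2.356, 2.077, 0.007]
contact_force: [-1.0, 0.1, -2.2]
opening: 0.0516
```

>>> {"method": "apply_moves", "body": {"rows": [[0,0,0,0,0,0],[0,0,0,0,0,0],[0,0,0,0,0,0],[0,0,0,0,0,0],[0,0,0,0,0,0],[0,0,-1,0,0,0],[0,0,-4,0,0,0],[0,0,-9,0,0,0],[0,0,-9,0,0,0],[0,0,-9,0,0,0]], "grip": 0}}

```text
t: 21.3
tool_pos: [0.4927, 0.215, 0.1364]
tool_rot: [2.354, 2.076, 0.014]
contact_force: [0.8, -0.6, -0.6]
opening: 0.0857
```

```bash
python3 - <<'E'
from h import *
o=grab("l");Sc=o["scene"];T=o["top"]
cv2.imwrite('pics/l_c.png',np.hstack([up(Sc,230,380,80,220)]))
print('pal',[np.round(r,1).tolist() for r in cartons(Sc,z=.085,box=(230,380,80,220),thr=210)])
print('c',[np.round(r,1).tolist() for r in cartons(T,thr=200)])
print('c',[np.round(r,1).tolist() for r in cartons(Sc,box=(60,310,230,384),thr=200)])
plan((600,-300,150,84.7))
E
```

```text
pal [[594.1, 251.3, 133.7, 20.6, -7.0], [493.2, 222.5, 134.6, 19.3, 82.8], [616.7, 347.1, 54.1, 52.5, 86.7], [326.0, 269.4, 51.7, 48.1, -60.4], [465.0, 439.1, 59.0, 29.9, -60.9]]
c [[495.3, -42.1, 27.0, 24.8, -84.7], [454.1, -369.8, 133.4, 19.6, 21.1], [608.4, -358.1, 134.8, 19.3, -5.3], [634.3, -50.6, 93.0, 26.7, -4.9]]
c [[595.7, -355.3, 110.0, 16.9, -5.3], [452.7, -367.8, 133.8, 17.2, 21.0], [677.2, -76.0, 62.4, 20.4, -75.4], [629.6, -72.7, 65.4, 62.2, -84.6], [513.1, -81.4, 32.8, 23.9, -81.7]]
t 21.4 pos [490.6 214.4 132.9] jaw -7.2 q6 0.40 open 85.7 F [ 0.5  0.4 -0.2]
(600, -300, 150, -95.3) [-49.66, 17.3, -1.78, 0.0, -0.04, 17.62]
```

View pics/l_c.png

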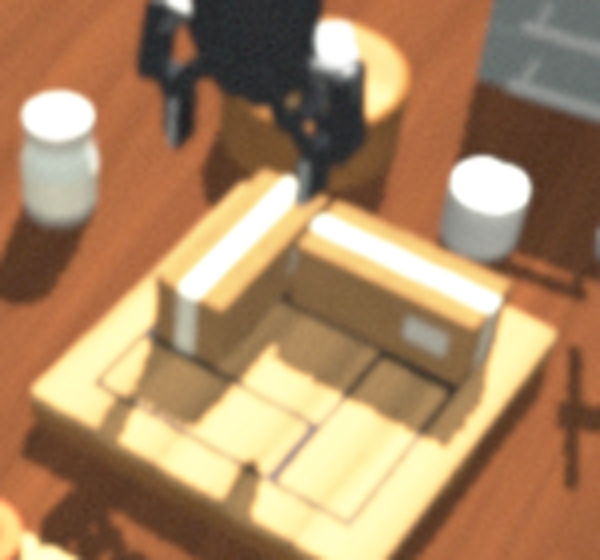

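```bash
python3 - <<'E'
from h import *
plan((619.6,-358.2,110,84.7))
E
```

```text
t 21.4 pos [490.6 214.4 132.9] jaw -7.2 q6 0.40 open 85.7 F [ 0.5  0.4 -0.2]
(619.6, -358.2, 110, -95.3) [-55.2, 19.96, 2.22, 0.0, -0.04, 17.62]
```

>>> {"method": "apply_moves", "body": {"rows": [[-55.2,20,-2,0,0,17.62],[-55.2,20,-2,0,0,17.62],[-55.2,20,-2,0,0,17.62],[-55.2,20,-2,0,0,17.62],[-55.2,20,-2,0,0,17.62],[-55.2,20,-2,0,0,17.62],[-55.2,20,-2,0,0,17.62],[-55.2,20,-2,0,0,17.62],[-55.2,20,-2,0,0,17.62],[-55.2,20,-2,0,0,17.62],[-55.2,20,-2,0,0,17.62],[-55.2,20,-2,0,0,17.62],[-55.2,20,-2,0,0,17.62],[-55.2,20,2.2,0,0,17.62],[-55.2,20,2.2,0,0,17.62],[-55.2,20,2.2,0,0,17.62],[-55.2,20,2.2,0,0,17.62],[-55.2,20,2.2,0,0,17.62]]}}

```text
t: 23.2
tool_pos: [0.6209, -0.3583, 0.1124]
tool_rot: [-3.138, 0.144, -0.008]
contact_force: [-0.0, 0.4, 0.2]
opening: 0.0857
```

```bash
python3 - <<'E'
from h import *
o=grab("m");Sc=o["scene"];T=o["top"]
cv2.imwrite('pics/m_c.png',up(Sc,70,260,240,384)); cv2.imwrite('pics/m_t.png',up(T,110,270,120,260))
plan((619.6,-358.2,10,84.7))
print('palT',[np.round(r,1).tolist() for r in cartons(T,z=.085,box=(170,270,125,225),thr=225)])
print('palS',[np.round(r,1).tolist() for r in cartons(Sc,z=.085,box=(230,380,80,220),thr=210)])
E
```

```text
t 23.3 pos [ 620.8 -358.4  112.2] jaw -95.3 q6 1.03 open 85.8 F [-0.9  0.6  0.1]
(619.6, -358.2, 10, -95.3) [-0.17, -0.0, 10.21, -0.01, -0.06, 0.01]
palT [[495.2, 222.1, 131.4, 15.6, 83.1], [595.7, 249.7, 132.1, 15.6, -7.0]]
palS [[594.2, 251.4, 133.0, 19.8, -6.9], [493.4, 222.8, 134.6, 18.7, 82.8], [616.7, 347.2, 53.6, 52.5, 86.7], [325.7, 269.8, 50.6, 48.2, -60.9], [453.7, 435.0, 54.1, 52.8, -58.8]]
```

View pics/m_c.png

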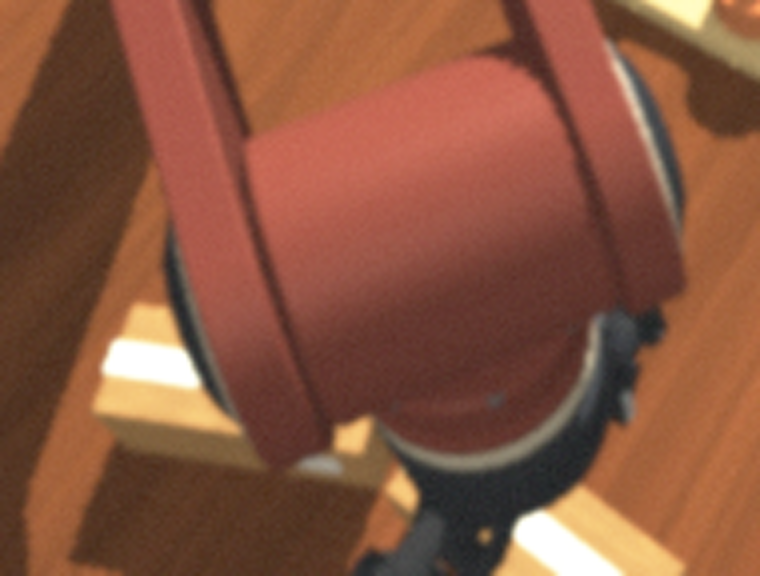

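View pics/m_t.png

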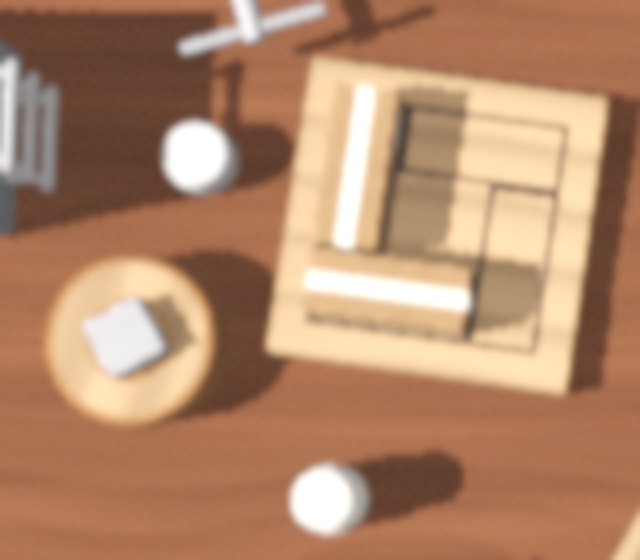

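>>> {"method": "apply_moves", "body": {"rows": [[-0.15,0,4,0,0,0],[-0.15,0,7,0,0,0],[-0.15,0,9,0,0,0],[-0.15,0,10,0,0,0],[-0.15,0,10.2,0,0,0],[-0.15,0,10.2,0,0,0]]}}

```text
t: 23.9
tool_pos: [0.6205, -0.3588, 0.0112]
tool_rot: [3.138, -0.144, 0.01]
contact_force: [0.3, 0.9, 1.0]
opening: 0.0854
```

>>> {"method": "apply_moves", "body": {"rows": [[0,0,0,0,0,0],[0,0,0,0,0,0],[0,0,0,0,0,0],[0,0,0,0,0,0],[0,0,0,0,0,0],[0,0,0,0,0,0],[0,0,0,0,0,0],[0,0,0,0,0,0]], "grip": 1}}

```text
t: 24.7
tool_pos: [0.6218, -0.3592, 0.0134]
tool_rot: [3.137, -0.144, 0.014]
contact_force: [-0.3, 1.7, 6.0]
opening: 0.0514
```

```bash
python3 - <<'E'
from h import *
p=ctrl.get_obs()["tool_pos"]*1000
a=np.radians(-5.3);u=np.array([np.cos(a),np.sin(a)])
off=(p[:2]-[607.7,-357.1])@u; print(off)
v=np.array([.9922,-.1245]); g=np.array([518.4,122.6])+off*v; print(g)
plan((g[0],g[1],118,82.85))
E
```

```text
14.23101829375348
[532.52001635 120.82823822]
t 24.7 pos [ 621.8 -359.2   13.4] jaw -95.3 q6 1.03 open 51.4 F [-0.3  1.7  6. ]
(np.float64(532.5200163510622), np.float64(120.82823822242769), 118, -97.2) [-13.2, -46.97, -10.62, 0.01, -0.1, 0.38]
```

>>> {"method": "apply_moves", "body": {"rows": [[0,0,-3,0,0,0],[0,0,-6,0,0,0],[0,0,-10.6,0,0,0],[-13.2,-46.95,-10.6,0,-0.1,0.38],[-13.2,-46.95,-10.6,0,-0.1,0.38],[-13.2,-46.95,-10.6,0,-0.1,0.38],[-13.2,-46.95,-10.6,0,-0.1,0.38],[-13.2,-46.95,-10.6,0,-0.1,0.38],[-13.2,-46.95,-10.6,0,-0.1,0.38],[-13.2,-46.95,-10.6,0,-0.1,0.38],[-13.2,-46.95,-10.6,0,-0.1,0.38],[-13.2,-46.95,-10.6,0,-0.1,0.38],[-13.2,-46.95,-10.6,0,-0.1,0.38],[-13.2,-46.95,-10.6,0,-0.1,0.38],[-13.2,-46.95,-10.6,0,-0.1,0.38],[-13.2,-46.95,-10.6,0,-0.1,0.38],[-13.2,-46.95,-10.6,0,-0.1,0.38]]}}

```text
t: 26.4
tool_pos: [0.5326, 0.1194, 0.1174]
tool_rot: [3.134, -0.199, -0.0]
contact_force: [0.4, -0.4, -4.3]
opening: 0.0513
```

```bash
python3 - <<'E'
from h import *
o=grab("n");Sc=o["scene"];T=o["top"]
cv2.imwrite('pics/n_c.png',np.hstack([up(Sc,230,380,80,220)]))
plan((532.5,120.8,60,82.85),(532.5,120.8,43,82.85))
E
```

```text
t 26.5 pos [532.7 119.5 117.6] jaw -97.3 q6 1.78 open 51.9 F [ 0.6 -0.4 -4.2]
(532.5, 120.8, 60, -97.2) [-0.04, -0.13, 5.76, 0.01, -0.0, -0.02]
(532.5, 120.8, 43, -97.2) [-0.04, -0.13, 7.46, 0.01, -0.0, -0.02]
```

View pics/n_c.png

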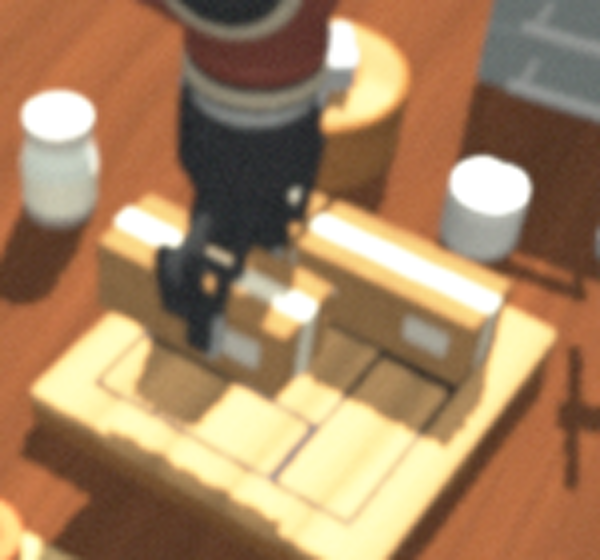

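>>> {"method": "apply_moves", "body": {"rows": [[0,-0.1,3,0,0,0],[0,-0.1,5,0,0,0],[0,-0.1,6,0,0,0],[0,-0.1,6.6,0,0,0],[0,-0.1,7,0,0,0],[0,-0.1,7.3,0,0,0],[0,-0.1,7.5,0,0,0],[0,-0.1,7.5,0,0,0]]}}

```text
t: 27.3
tool_pos: [0.5338, 0.1205, 0.0437]
tool_rot: [3.135, -0.199, 0.003]
contact_force: [1.0, -0.4, -3.8]
opening: 0.0512
```

>>> {"method": "apply_moves", "body": {"rows": [[0,0,0,0,0,0],[0,0,0,0,0,0],[0,0,0,0,0,0],[0,0,0,0,0,0],[0,0,0,0,0,0],[0,0,-1,0,0,0],[0,0,-4,0,0,0],[0,0,-9,0,0,0],[0,0,-9,0,0,0],[0,0,-9,0,0,0]], "grip": 0}}

```text
t: 28.3
tool_pos: [0.5351, 0.1207, 0.1365]
tool_rot: [-3.135, 0.199, -0.011]
contact_force: [-0.5, -0.2, -0.4]
opening: 0.0853
```

```bash
python3 - <<'E'
from h import *
o=grab("p");Sc=o["scene"];T=o["top"]
cv2.imwrite('pics/p_c.png',np.hstack([up(Sc,230,380,80,220)]))
print('palS',[np.round(r,1).tolist() for r in cartons(Sc,z=.085,box=(230,380,80,220),thr=210)])
print('c',[np.round(r,1).tolist() for r in cartons(T,thr=200)])
print('c',[np.round(r,1).tolist() for r in cartons(Sc,box=(60,310,230,384),thr=200)])
# C -> place1 , long 21.1->82.85, offset +12
a=np.radians(21.1); g=np.array([453.4,-368.8])+12*np.array([np.cos(a),np.sin(a)])
print(g);plan((*g,110,111.1))
E
```

```text
palS [[519.0, 122.5, 134.3, 19.4, -7.6], [594.1, 251.4, 133.7, 20.4, -7.0], [616.7, 347.1, 54.1, 52.5, 86.7], [326.0, 269.4, 51.7, 48.1, -60.4], [468.5, 442.9, 53.8, 21.2, -66.7]]
c [[474.6, -36.2, 116.6, 43.3, -3.0], [641.4, -50.6, 78.0, 30.0, -1.4]]
c [[483.4, -359.1, 27.4, 11.2, 21.7], [651.2, -71.3, 81.8, 66.0, -2.6], [518.4, -84.3, 36.4, 32.7, -66.7]]
[ 464.59544242 -364.4800383 ]
t 28.4 pos [533.  120.5 133. ] jaw -97.3 q6 1.78 open 85.0 F [ 0.6  0.4 -1.3]
(np.float64(464.5954424179059), np.float64(-364.4800383025594), 110, -68.9) [-0.65, 48.97, 2.34, 0.01, -0.01, -5.67]
```

View pics/p_c.png

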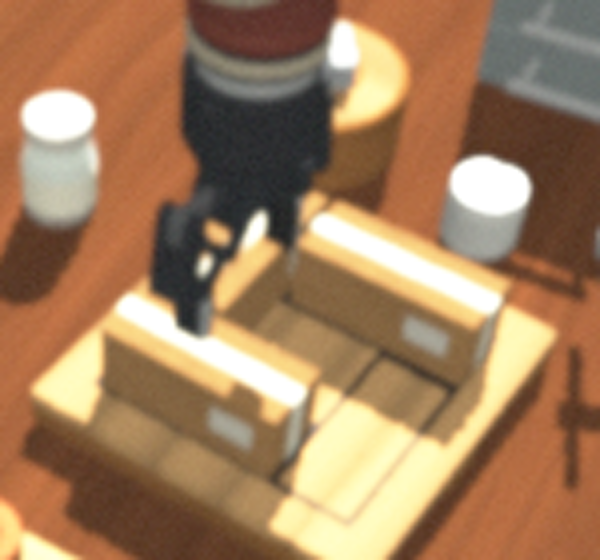

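```bash
python3 - <<'E'
from h import *
o=load("p"); cv2.imwrite("pics/p_c2.png",np.hstack([up(o["top"],270,420,130,260)]));
cv2.imwrite("pics/p_c3.png",up(o["scene"],60,250,250,384))
E
```

```text
(no output)
```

View pics/p_c3.png

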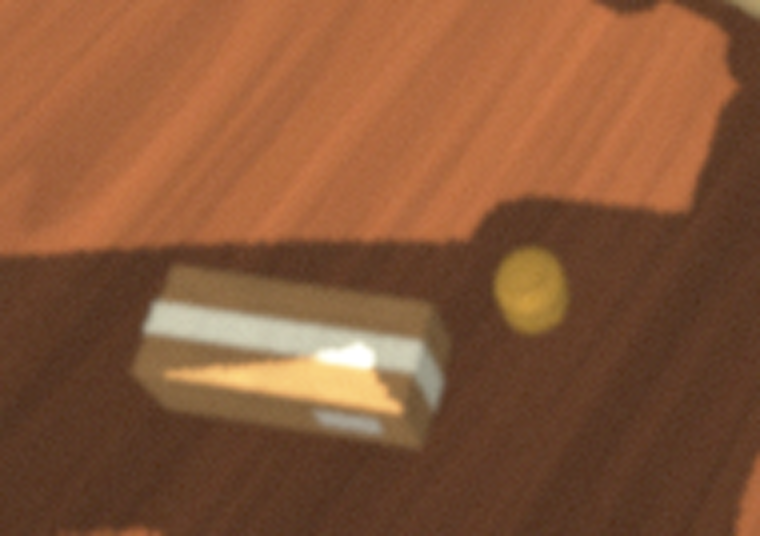

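>>> {"method": "apply_moves", "body": {"rows": [[-0.65,49,-2,0,0,-5.67],[-0.65,49,-2,0,0,-5.67],[-0.65,49,-2,0,0,-5.67],[-0.65,49,-2,0,0,-5.67],[-0.65,49,-2,0,0,-5.67],[-0.65,49,-2,0,0,-5.67],[-0.65,49,-2,0,0,-5.67],[-0.65,49,-2,0,0,-5.67],[-0.65,49,-2,0,0,-5.67],[-0.65,49,-2,0,0,-5.67],[-0.65,49,-2,0,0,-5.67],[-0.65,49,2.3,0,0,-5.67],[-0.65,49,2.3,0,0,-5.67],[-0.65,49,2.3,0,0,-5.67],[-0.65,49,2.3,0,0,-5.67]]}}

```text
t: 29.9
tool_pos: [0.4651, -0.3643, 0.1112]
tool_rot: [3.087, 0.576, 0.002]
contact_force: [1.1, -0.1, 0.2]
opening: 0.0855
```

```bash
python3 - <<'E'
from h import *
o=grab("q");Sc=o["scene"];T=o["top"]
cv2.imwrite('pics/q_c.png',up(Sc,60,250,240,384)); cv2.imwrite('pics/q_t.png',up(T,110,270,120,260))
plan((464.6,-364.5,10,111.1))
print('palT',[np.round(r,1).tolist() for r in cartons(T,z=.085,box=(170,270,125,225),thr=225)])
print('palS',[np.round(r,1).tolist() for r in cartons(Sc,z=.085,box=(230,380,80,220),thr=210)])
E
```

```text
t 30.0 pos [ 465.5 -364.9  112.2] jaw -68.9 q6 0.41 open 85.6 F [0.6 0.4 0.6]
(464.6, -364.5, 10, -68.9) [-0.09, -0.1, 10.22, 0.04, -0.02, 0.01]
palT [[495.2, 222.0, 131.5, 15.7, 83.0], [521.3, 120.9, 132.7, 15.6, -7.6], [595.6, 249.7, 132.3, 15.6, -7.0]]
palS [[519.3, 122.6, 133.8, 19.4, -7.4], [594.3, 251.2, 133.1, 20.2, -7.2], [493.4, 222.8, 135.3, 18.7, 82.8], [616.7, 347.2, 53.6, 52.5, 86.7], [325.7, 269.8, 50.6, 48.2, -60.9], [453.9, 434.8, 54.8, 52.9, -58.6]]
```

View pics/q_c.png

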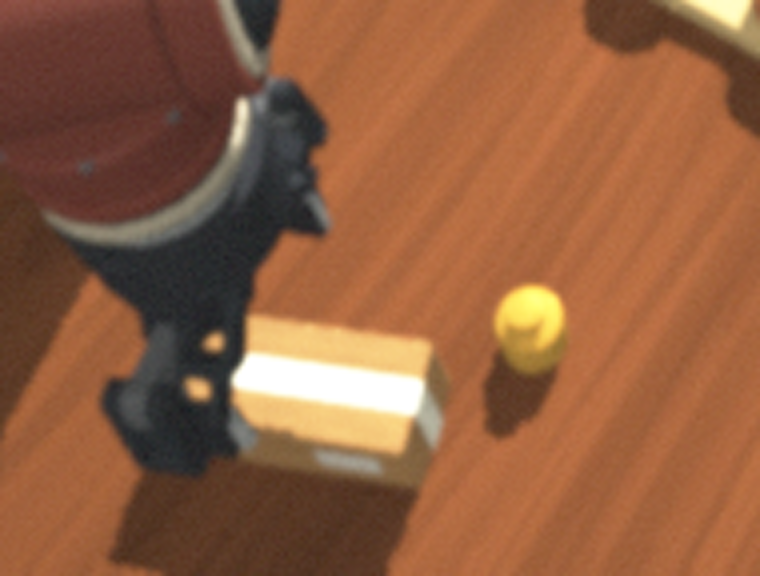

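View pics/q_t.png

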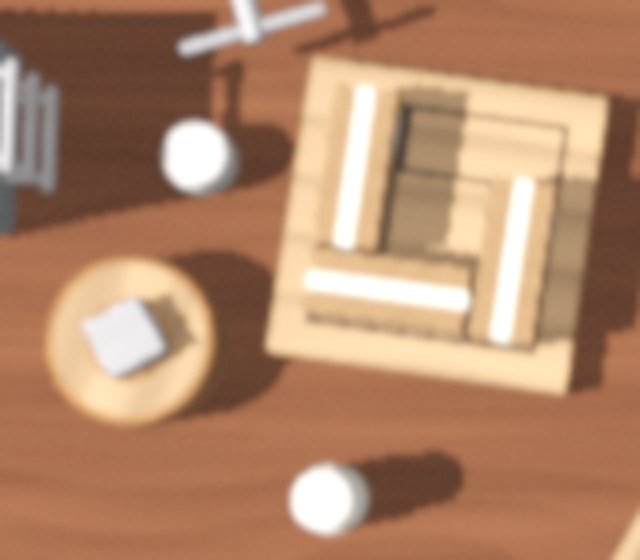

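>>> {"method": "apply_moves", "body": {"rows": [[-0.1,-0.1,4,0,0,0],[-0.1,-0.1,7,0,0,0],[-0.1,-0.1,9,0,0,0],[-0.1,-0.1,10,0,0,0],[-0.1,-0.1,10.2,0,0,0],[-0.1,-0.1,10.2,0,0,0]]}}

```text
t: 30.6
tool_pos: [0.4653, -0.3651, 0.0115]
tool_rot: [3.084, 0.576, 0.005]
contact_force: [0.2, 0.1, 0.3]
opening: 0.0853
```

>>> {"method": "apply_moves", "body": {"rows": [[0,0,0,0,0,0],[0,0,0,0,0,0],[0,0,0,0,0,0],[0,0,0,0,0,0],[0,0,0,0,0,0],[0,0,0,0,0,0],[0,0,0,0,0,0],[0,0,0,0,0,0]], "grip": 1}}

```text
t: 31.4
tool_pos: [0.4661, -0.3657, 0.0131]
tool_rot: [3.082, 0.575, 0.007]
contact_force: [-0.7, 1.9, 5.4]
opening: 0.0514
```

```bash
python3 - <<'E'
from h import *
p=ctrl.get_obs()["tool_pos"]*1000
a=np.radians(21.1);u=np.array([np.cos(a),np.sin(a)])
off=(p[:2]-[453.4,-368.8])@u; print(off)
v=np.array([.1245,.9922]); g=np.array([620.5,149])+off*v; print(g)
plan((g[0],g[1],122,-7.15))
E
```

```text
13.009491303788765
[622.11968167 161.90801727]
t 31.4 pos [ 466.1 -365.7   13.1] jaw -68.9 q6 0.41 open 51.4 F [-0.7  1.9  5.4]
(np.float64(622.1196816673217), np.float64(161.9080172716192), 122, -7.2) [33.62, -43.51, -11.06, 0.09, 0.01, -12.34]
```

>>> {"method": "apply_moves", "body": {"rows": [[0,0,-3,0,0,0],[0,0,-6,0,0,0],[0,0,-11,0,0,0],[33.6,-43.5,-11,0.1,0,-12.34],[33.6,-43.5,-11,0.1,0,-12.34],[33.6,-43.5,-11,0.1,0,-12.34],[33.6,-43.5,-11,0.1,0,-12.34],[33.6,-43.5,-11,0.1,0,-12.34],[33.6,-43.5,-11,0.1,0,-12.34],[33.6,-43.5,-11,0.1,0,-12.34],[33.6,-43.5,-11,0.1,0,-12.34],[33.6,-43.5,-11,0.1,0,-12.34],[33.6,-43.5,-11,0.1,0,-12.34],[33.6,-43.5,-11,0.1,0,-12.34],[33.6,-43.5,-11,0.1,0,-12.34],[33.6,-43.5,-11,0.1,0,-12.34],[33.6,-43.5,-11,0.1,0,-12.34],[33.6,-43.5,-11,0.1,0,-12.34],[33.6,-43.5,-11,0.1,0,-12.34]]}}

```text
t: 33.3
tool_pos: [0.6219, 0.1605, 0.1213]
tool_rot: [-2.357, -2.076, 0.001]
contact_force: [0.6, -1.1, -1.9]
opening: 0.0515
```

```bash
python3 - <<'E'
from h import *
o=grab("r");Sc=o["scene"];T=o["top"]
cv2.imwrite('pics/r_c.png',np.hstack([up(Sc,230,380,80,220)]))
plan((622.1,161.9,90,-7.15),(622.1,161.9,43,-7.15))
E
```

```text
t 33.4 pos [622.  160.8 121.5] jaw -7.2 q6 0.26 open 51.5 F [ 0.2 -0.7 -1.5]
(622.1, 161.9, 90, -7.2) [0.11, -0.0, 3.15, -0.01, -0.0, -0.02]
(622.1, 161.9, 43, -7.2) [0.11, 0.0, 7.85, -0.01, -0.0, -0.02]
```

View pics/r_c.png

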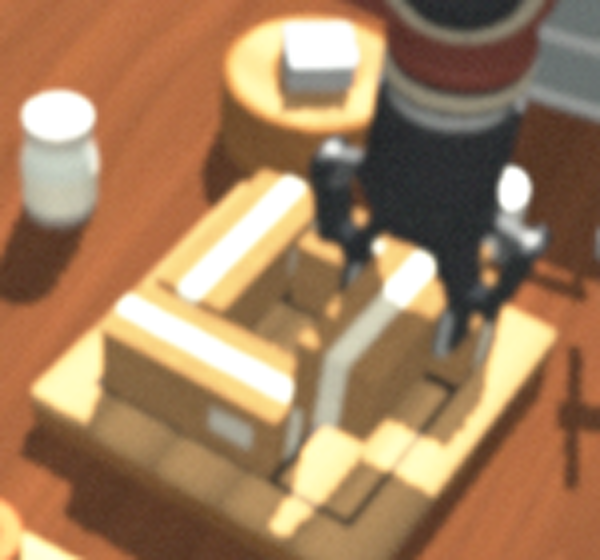

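>>> {"method": "apply_moves", "body": {"rows": [[0.1,0,2,0,0,0],[0.1,0,3,0,0,0],[0.1,0,4,0,0,0],[0.1,0,5,0,0,0],[0.1,0,6,0,0,0],[0.1,0,6.8,0,0,0],[0.1,0,7.4,0,0,0],[0.1,0,7.8,0,0,0],[0.1,0,7.9,0,0,0],[0.1,0,7.9,0,0,0]]}}

```text
t: 34.4
tool_pos: [0.6226, 0.1619, 0.0433]
tool_rot: [2.357, 2.077, 0.001]
contact_force: [-2.2, -0.3, 0.6]
opening: 0.0518
```

```bash
python3 - <<'E'
from h import *
o=grab("s");Sc=o["scene"];T=o["top"]
cv2.imwrite('pics/s_c.png',np.hstack([up(Sc,230,380,80,220)]))
print('palS',[np.round(r,1).tolist() for r in cartons(Sc,z=.085,box=(230,380,80,220),thr=210)])
plan((622.1,161.9,43,-7.15))
E
```

```text
palS [[623.2, 158.7, 43.0, 18.3, 83.5], [512.0, 123.4, 120.1, 20.4, -7.7], [542.9, 257.7, 30.5, 20.6, -8.6], [493.5, 222.8, 136.2, 19.8, 82.8], [632.9, 349.5, 49.0, 19.2, -80.7], [326.0, 269.6, 53.7, 49.4, -48.1]]
t 34.5 pos [622.6 161.9  43.3] jaw -7.2 q6 0.26 open 51.5 F [-1.6 -0.8  2. ]
(622.1, 161.9, 43, -7.2) [-0.0, -0.05, 0.03, 0.0, -0.0, -0.02]
```

View pics/s_c.png

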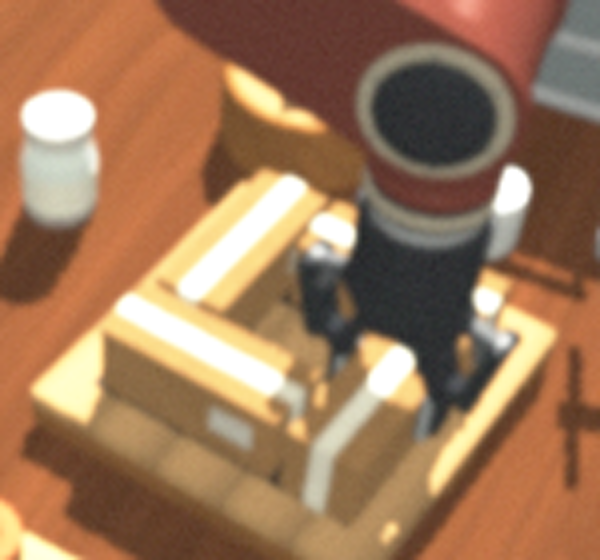

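Carton seated (no jam force). Release and move toward the coils.

>>> {"method": "apply_moves", "body": {"rows": [[0,0,0,0,0,0],[0,0,0,0,0,0],[0,0,0,0,0,0],[0,0,0,0,0,0],[0,0,0,0,0,0],[0,0,-1,0,0,0],[0,0,-4,0,0,0],[0,0,-9,0,0,0],[0,0,-14,0,0,0],[0,0,-14,0,0,0]], "grip": 0}}

```text
t: 35.5
tool_pos: [0.6277, 0.1627, 0.1948]
tool_rot: [2.35, 2.07, 0.024]
contact_force: [0.5, -0.4, 1.2]
opening: 0.0851
```

```bash
python3 - <<'E'
from h import *
plan((551,-50,150,86),(453.2,-46.3,150,86))
E
```

```text
t 35.5 pos [627.7 162.7 194.8] jaw -7.2 q6 0.26 open 85.1 F [ 0.5 -0.4  1.2]
(551, -50, 150, -94) [-22.08, -5.01, 4.29, 0.12, -0.2, 17.35]
(453.2, -46.3, 150, -94) [-22.95, -14.75, 4.11, 0.12, -0.2, 17.35]
```

>>> {"method": "apply_moves", "body": {"rows": [[-22.0,5,0,0,-0.2,0],[-22.0,5,0,0,-0.2,0],[-22.0,5,0,0,-0.2,0],[-22.0,5,0,0,-0.2,0],[-22.0,5,0,0,-0.2,0],[-22.0,-10.2,2,0.1,-0.2,0],[-22.0,-10.2,6,0.1,-0.2,0],[-22.0,-10.2,6,0.1,-0.2,0],[-22.0,-10.2,6,0.1,-0.2,0],[-22.0,-10.2,6,0.1,-0.2,0],[-22.0,-10.2,6,0.1,-0.2,0]]}}

```text
t: 36.6
tool_pos: [0.501, -0.0428, 0.1334]
tool_rot: [2.344, 2.065, -0.003]
contact_force: [0.9, -0.3, -0.5]
opening: 0.0855
```

```bash
python3 - <<'E'
from h import *
o=grab("u");Sc=o["scene"];T=o["top"]
cv2.imwrite('pics/u_c.png',up(Sc,190,390,80,220)); cv2.imwrite('pics/u_t.png',up(T,110,310,120,260))
plan((552,-51,90,-7.15))
print('palT',[np.round(r,1).tolist() for r in cartons(T,z=.085,box=(170,270,125,225),thr=225)])
print('palS',[np.round(r,1).tolist() for r in cartons(Sc,z=.085,box=(230,380,80,220),thr=210)])
E
```

```text
t 36.7 pos [502.  -43.  134.1] jaw -7.2 q6 -0.10 open 85.3 F [ 1.2 -0.9  0.7]
(552, -51, 90, -7.2) [-0.1, 5.01, 4.47, 0.14, 0.15, -0.02]
palT [[495.2, 222.0, 131.7, 16.0, 83.0], [520.4, 121.0, 131.2, 15.8, -7.6], [623.3, 145.6, 130.7, 16.0, 82.4], [595.6, 249.8, 132.3, 16.0, -7.1]]
palS [[621.4, 146.6, 135.4, 18.4, 82.3], [519.2, 122.4, 134.7, 19.8, -7.7], [594.1, 251.2, 133.7, 20.7, -7.1], [493.2, 222.9, 135.4, 19.3, 82.8], [616.6, 347.0, 54.5, 53.0, 87.6], [453.6, 435.0, 56.3, 53.3, -58.0]]
```

View pics/u_c.png

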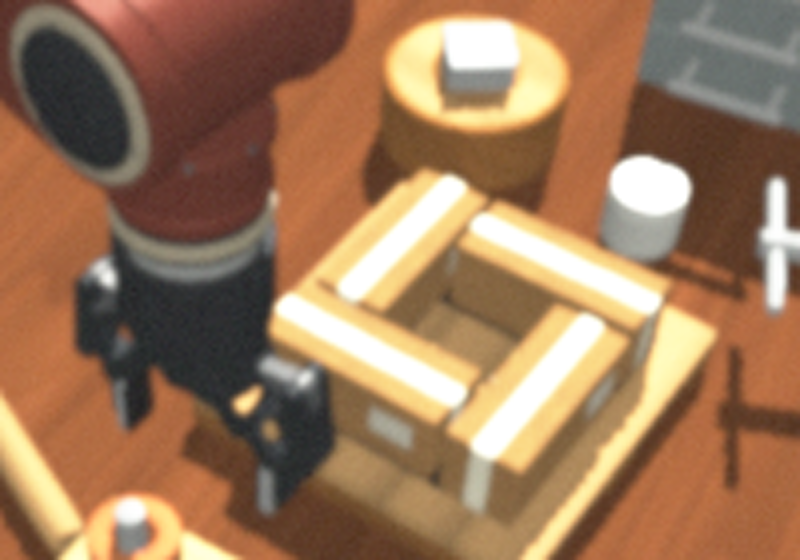

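View pics/u_t.png

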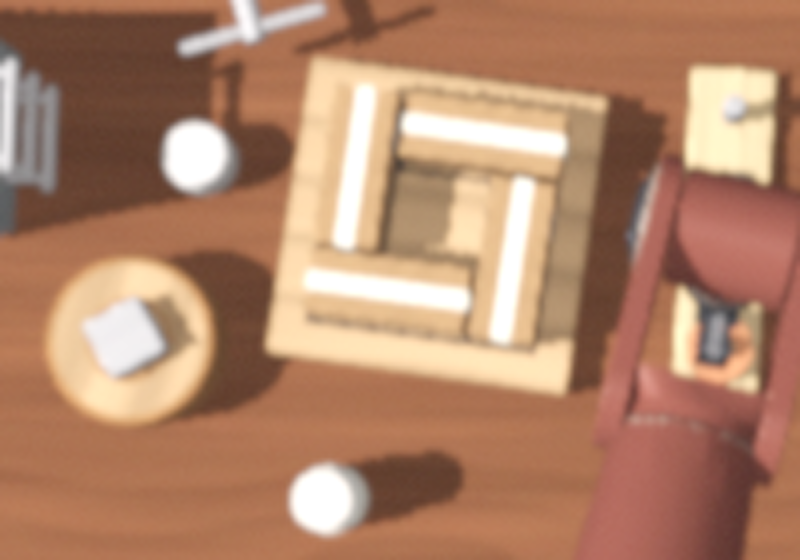

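```bash
cat > fit.py <<'E'
from h import *
o=load("b") if False else load("a")
def off(im,P,th):
    g=cv2.GaussianBlur(im["color"],(0,0),.6).min(axis=2).astype(np.float32)
    c,s=np.cos(th),np.sin(th); Rm=np.array([[c,-s],[s,c]])
    res=[]
    for e,(n,t) in enumerate([((1,0),(0,1)),((-1,0),(0,1)),((0,1),(1,0)),((0,-1),(1,0))]):
        n=np.array(n);t=np.array(t); q=[]
        for a in np.arange(-88,89,4):
            ds=np.arange(-9,9.1,.5); L=(94+ds)[:,None]*n+a*t
            W=L@Rm.T+P; px=proj(im,np.c_[W,np.full(len(W),30)]/1000).astype(np.float32)
            v=cv2.remap(g,px[:,0].copy().reshape(1,-1),px[:,1].copy().reshape(1,-1),cv2.INTER_CUBIC)[0]
            base=np.interp(ds,[-9,9],[v[:4].mean(),v[-4:].mean()]); w=np.clip(base-v-6,0,None)
            if w.max()>12: q.append((a,(w*ds).sum()/w.sum()))
        q=np.array(q); m=np.median(q[:,1]); q=q[abs(q[:,1]-m)<3]; sl=np.polyfit(q[:,0],q[:,1],1)
        res.append((len(q),round(q[:,1].mean(),2),round(np.degrees(sl[0]),2)))
    print(res); d=np.array([(res[0][1]-res[1][1])/2,(res[2][1]-res[3][1])/2]); print('centre',P+Rm@d)
for k in ("top","scene"): off(o[k],np.array([555.6,187.5]),np.radians(-7.15))
E
python3 fit.py
```

```text
[(43, np.float64(1.47), np.float64(0.0)), (44, np.float64(0.3), np.float64(-0.02)), (45, np.float64(0.45), np.float64(0.02)), (45, np.float64(1.03), np.float64(0.07))]
centre [556.14435532 187.1394417 ]
[(41, np.float64(-0.05), np.float64(0.13)), (29, np.float64(2.12), np.float64(-0.04)), (6, np.float64(0.9), np.float64(-0.2)), (34, np.float64(0.06), np.float64(0.14))]
centre [554.5757136  188.05178108]
```

```bash
python3 - <<'E'
from h import *
plan((624,158,170,-7.6),(624,158,120,-7.6),(624,158,41,-7.6))
E
```

```text
t 36.7 pos [502.  -43.  134.1] jaw -7.2 q6 -0.10 open 85.3 F [ 1.2 -0.9  0.7]
(624, 158, 170, -7.6) [21.43, 9.62, -3.75, 0.14, 0.15, 0.07]
(624, 158, 120, -7.6) [21.5, 9.55, 1.25, 0.14, 0.15, 0.07]
(624, 158, 41, -7.6) [21.6, 9.45, 9.15, 0.14, 0.15, 0.07]
```

>>> {"method": "apply_moves", "body": {"rows": [[0,0,-3,0.1,0.1,0],[21.5,9.6,-3.7,0.14,0.15,0.07],[21.5,9.6,-3.7,0.14,0.15,0.07],[21.5,9.6,-3.7,0.14,0.15,0.07],[21.5,9.6,-3.7,0.14,0.15,0.07],[21.5,9.6,-3.7,0.14,0.15,0.07],[21.5,9.6,-3.7,0.14,0.15,0.07],[21.5,9.55,0,0.14,0.15,0.07],[21.5,9.55,0,0.14,0.15,0.07],[21.5,9.55,0,0.14,0.15,0.07]]}}

```text
t: 37.7
tool_pos: [0.6235, 0.1576, 0.132]
tool_rot: [-2.363, -2.068, 0.002]
contact_force: [0.2, 0.3, -0.0]
opening: 0.0854
```

```bash
python3 - <<'E'
from h import *
plan((624,158,120,-7.6),(624,158,41,-7.6))
E
```

```text
t 37.7 pos [623.5 157.6 132. ] jaw -7.6 q6 0.26 open 85.4 F [ 0.2  0.3 -0. ]
(624, 158, 120, -7.6) [0.05, 0.04, 1.2, -0.02, 0.0, -0.0]
(624, 158, 41, -7.6) [0.05, 0.06, 9.1, -0.02, 0.0, -0.0]
```

>>> {"method": "apply_moves", "body": {"rows": [[0,0,3,0,0,0],[0,0,5.5,0,0,0],[0,0,7.5,0,0,0],[0,0,8.6,0,0,0],[0,0,9.1,0,0,0],[0,0,9.1,0,0,0],[0,0,9.1,0,0,0]]}}

```text
t: 38.4
tool_pos: [0.6246, 0.1576, 0.0428]
tool_rot: [2.364, 2.068, 0.001]
contact_force: [-0.6, -0.1, 1.2]
opening: 0.0853
```

>>> {"method": "apply_moves", "body": {"rows": [[0,0,0,0,0,0],[0,0,0,0,0,0],[0,0,0,0,0,0],[0,0,0,0,0,0],[0,0,0,0,0,0],[0,0,0,0,0,0],[0,0,0,0,0,0],[0,0,0,0,0,0]], "grip": 1}}

```text
t: 39.2
tool_pos: [0.6251, 0.1579, 0.044]
tool_rot: [2.364, 2.068, 0.003]
contact_force: [-1.3, 0.3, 6.4]
opening: 0.0513
```

```bash
python3 - <<'E'
from h import *
p=ctrl.get_obs()["tool_pos"]*1000
plan((p[0]-2.7,p[1]+3.6,p[2]+4,-7.15),(p[0]-2.7,p[1]+3.6,p[2],-7.15))
E
```

```text
t 39.2 pos [625.1 157.9  44. ] jaw -7.6 q6 0.26 open 51.3 F [-1.3  0.3  6.4]
(np.float64(622.428126907256), np.float64(161.4837607757617), np.float64(48.02826117338466), -7.2) [0.32, -0.31, -0.4, 0.02, -0.01, -0.1]
(np.float64(622.428126907256), np.float64(161.4837607757617), np.float64(44.02826117338466), -7.2) [0.32, -0.32, -0.0, 0.02, -0.01, -0.1]
```

>>> {"method": "apply_moves", "body": {"rows": [[0,0,-0.5,0,0,0],[0,0,-0.5,0,0,0],[0.3,-0.3,-0.5,0,0,-0.1],[0.3,-0.3,-0.5,0,0,-0.1],[0.3,-0.3,-0.3,0,0,-0.1],[0.3,-0.3,0,0,0,-0.1],[0.3,-0.3,0.1,0,0,-0.1],[0.3,-0.3,0.1,0,0,-0.1]]}}

```text
t: 40.0
tool_pos: [0.6227, 0.1613, 0.044]
tool_rot: [2.355, 2.079, 0.002]
contact_force: [-2.8, -0.2, 5.2]
opening: 0.0516
```

>>> {"method": "apply_moves", "body": {"rows": [[0,0,0,0,0,0],[0,0,0,0,0,0],[0,0,0,0,0,0],[0,0,0,0,0,0],[0,0,0,0,0,0],[0,0,-1,0,0,0],[0,0,-4,0,0,0],[0,0,-9,0,0,0],[0,0,-12,0,0,0],[0,0,-12,0,0,0],[0,0,-12,0,0,0]], "grip": 0}}

```text
t: 41.1
tool_pos: [0.6233, 0.1614, 0.166]
tool_rot: [2.353, 2.077, 0.007]
contact_force: [0.9, -0.5, -0.2]
opening: 0.0852
```

```bash
python3 - <<'E'
from h import *
plan((552,-51,190,-7.15),(552,-51,120,-7.15))
E
```

```text
t 41.1 pos [623.3 161.4 166. ] jaw -7.1 q6 0.26 open 85.2 F [ 0.9 -0.5 -0.2]
(552, -51, 190, -7.2) [-21.95, -4.43, -2.45, 0.05, -0.02, 0.0]
(552, -51, 120, -7.2) [-21.96, -4.46, 4.55, 0.05, -0.02, 0.0]
```

>>> {"method": "apply_moves", "body": {"rows": [[-21.95,-4.45,0,0,0,0],[-21.95,-4.45,0,0,0,0],[-21.95,-4.45,0,0,0,0],[-21.95,-4.45,0,0,0,0],[-21.95,-4.45,2,0,0,0],[-21.95,-4.45,4.5,0.05,0,0],[-21.95,-4.45,4.5,0.05,0,0],[-21.95,-4.45,4.5,0.05,0,0],[-21.95,-4.45,4.5,0.05,0,0]]}}

```text
t: 42.0
tool_pos: [0.5526, -0.0504, 0.1211]
tool_rot: [-2.354, -2.08, -0.003]
contact_force: [0.6, 0.1, 0.6]
opening: 0.0853
```

```bash
python3 - <<'E'
from h import *
o=grab("v");Sc=o["scene"];T=o["top"]
cv2.imwrite('pics/v_c.png',up(Sc,190,390,130,270))
plan((552,-51,24,-7.15))
print('palT',[np.round(r,1).tolist() for r in cartons(T,z=.085,box=(170,270,125,225),thr=225)])
print('palS',[np.round(r,1).tolist() for r in cartons(Sc,z=.085,box=(230,380,80,220),thr=210)])
E
```

```text
t 42.1 pos [553.  -50.4 121.8] jaw -7.1 q6 -0.10 open 85.6 F [-0.3 -0.6  0.8]
(552, -51, 24, -7.2) [-0.08, -0.11, 9.78, 0.02, -0.02, 0.02]
palT [[495.2, 222.0, 131.7, 16.0, 83.0], [520.5, 121.0, 131.3, 15.9, -7.6], [624.0, 149.0, 130.6, 15.9, 82.6], [595.7, 249.8, 132.4, 15.9, -6.9]]
palS [[550.9, 118.3, 71.0, 19.6, -7.5], [622.3, 149.8, 135.7, 18.4, 82.6], [594.1, 251.2, 133.7, 20.9, -7.2], [494.6, 233.4, 114.2, 19.4, 82.8], [616.6, 347.1, 54.5, 53.1, 86.7], [456.1, 436.6, 56.4, 47.3, -57.9]]
```

View pics/v_c.png

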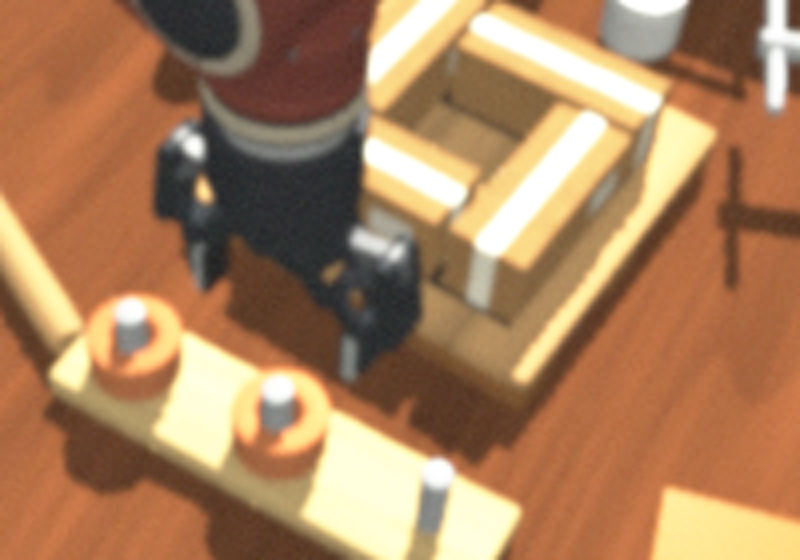

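>>> {"method": "apply_moves", "body": {"rows": [[-0.1,-0.1,3,0,0,0],[-0.1,-0.1,6,0,0,0],[-0.1,-0.1,8,0,0,0],[-0.1,-0.1,9.2,0,0,0],[-0.1,-0.1,9.7,0,0,0],[-0.1,-0.1,9.7,0,0,0],[-0.1,-0.1,9.7,0,0,0]]}}

```text
t: 42.8
tool_pos: [0.5533, -0.0514, 0.0262]
tool_rot: [2.352, 2.079, 0.006]
contact_force: [0.5, -0.1, 1.3]
opening: 0.0856
```

>>> {"method": "apply_moves", "body": {"rows": [[0,0,0,0,0,0],[0,0,0,0,0,0],[0,0,0,0,0,0],[0,0,0,0,0,0],[0,0,0,0,0,0],[0,0,0,0,0,0],[0,0,0,0,0,0],[0,0,0,0,0,0]], "grip": 1, "squeeze": 40}}

```text
t: 43.6
tool_pos: [0.5542, -0.0515, 0.0275]
tool_rot: [2.351, 2.078, 0.008]
contact_force: [-1.7, 0.3, 5.4]
opening: 0.0538
```

```bash
python3 - <<'E'
from h import *
o=grab("w");Sc=o["scene"]
cv2.imwrite('pics/w_c.png',up(Sc,190,390,130,270))
p=ctrl.get_obs()["tool_pos"]*1000
plan((p[0],p[1],p[2]+95,-7.15),(623.1,149.4,140,-7.15))
E
```

```text
t 43.7 pos [554.2 -51.6  27.5] jaw -7.1 q6 -0.10 open 53.8 F [-0.1  0.1  4.8]
(np.float64(554.1940697315215), np.float64(-51.57496402944647), np.float64(122.5202552557657), -7.2) [0.01, 0.06, -9.5, 0.07, -0.01, 0.02]
(623.1, 149.4, 140, -7.2) [20.8, 4.44, -11.2, 0.07, -0.01, 0.02]
```

View pics/w_c.png

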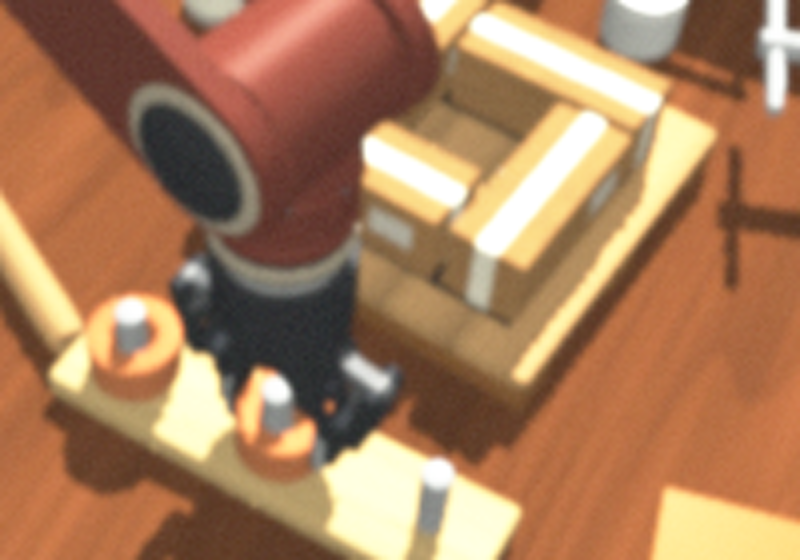

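>>> {"method": "apply_moves", "body": {"rows": [[0,0,0,0,0,0],[0,0,0,0,0,0],[0,0,0.2,0,0,0],[-0.05,0,0.5,0,0,0],[-0.05,0.1,0.8,0,0,0],[-0.05,0.1,0.8,0,0,0]], "grip": 0}}

```text
t: 44.3
tool_pos: [0.5546, -0.0521, 0.0186]
tool_rot: [2.352, 2.079, 0.006]
contact_force: [-1.1, -0.3, 0.8]
opening: 0.085
```

>>> {"method": "apply_moves", "body": {"rows": [[0,0,0,0,0,0],[0,0,0,0,0,0],[0,0,0,0,0,0],[0,0,0,0,0,0],[0,0,0,0,0,0],[0,0,0,0,0,0],[0,0,0,0,0,0]], "grip": 1}}

```text
t: 45.0
tool_pos: [0.5548, -0.0521, 0.0188]
tool_rot: [2.352, 2.078, 0.007]
contact_force: [-0.4, 0.5, 0.9]
opening: 0.0543
```

```bash
python3 - <<'E'
from h import *
o=grab("w2");Sc=o["top"]
cv2.imwrite('pics/w2_c.png',up(Sc,260,330,150,220))
p=ctrl.get_obs()["tool_pos"]*1000
plan((p[0],p[1],p[2]+95,-7.15),(623.1,149.4,140,-7.15))
E
```

```text
t 45.1 pos [554.8 -52.1  18.8] jaw -7.1 q6 -0.11 open 54.0 F [-0.4  0.7  0.9]
(np.float64(554.8055611051685), np.float64(-52.14032077635945), np.float64(113.77424859564456), -7.2) [0.01, 0.05, -9.5, 0.06, -0.01, 0.02]
(623.1, 149.4, 140, -7.2) [20.85, 4.36, -12.08, 0.06, -0.01, 0.02]
```

View pics/w2_c.png

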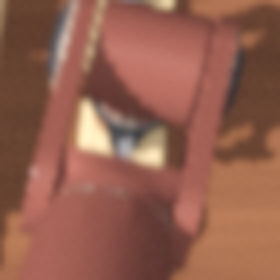

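>>> {"method": "apply_moves", "body": {"rows": [[0,0,-1.5,0,0,0],[0,0,-3.5,0,0,0],[0,0,-6,0,0,0],[0,0,-9,0,0,0],[0,0,-11,0,0,0],[0,0,-11,0,0,0]]}}

```text
t: 45.7
tool_pos: [0.5566, -0.0527, 0.1333]
tool_rot: [2.347, 2.074, 0.013]
contact_force: [1.6, 1.0, -1.6]
opening: 0.0541
```

```bash
python3 - <<'E'
from h import *
o=grab("x");Sc=o["scene"]
cv2.imwrite('pics/x_c.png',up(Sc,190,390,130,270))
plan((623.1,149.4,125,-7.15),(623.1,149.4,87,-7.15))
E
```

```text
t 45.8 pos [554.  -52.1 128.8] jaw -7.1 q6 -0.11 open 53.8 F [ 1.4  0.2 -2.9]
(623.1, 149.4, 125, -7.2) [20.85, 4.38, 0.42, 0.06, -0.01, 0.02]
(623.1, 149.4, 87, -7.2) [20.84, 4.36, 4.22, 0.06, -0.01, 0.02]
```

View pics/x_c.png

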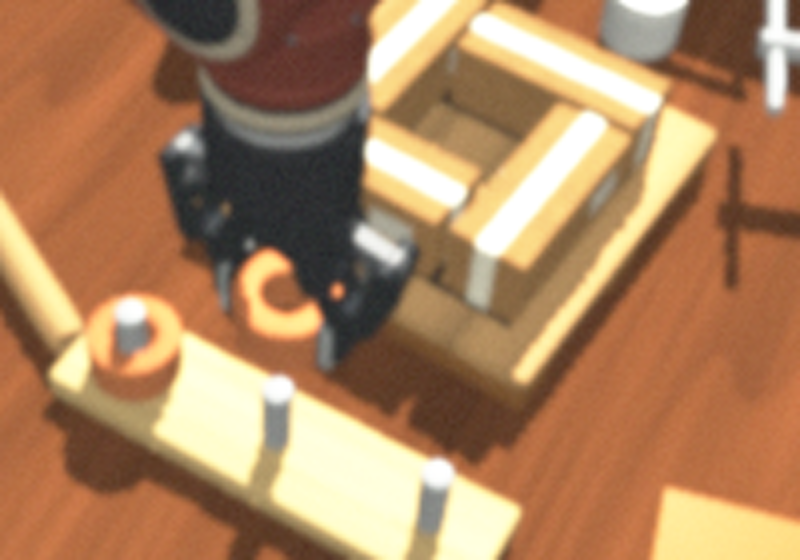

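```bash
python3 - <<'E'
from h import *
o=load("x");Sc=o["scene"]
u=cv2.resize(Sc["color"][165:235,215:305],None,fx=8,fy=8,interpolation=cv2.INTER_CUBIC)
cv2.imwrite('pics/x_c2.png',u)
# hypothetical drop projections: flat coil centre at TCP xy
c=[554,-52]
for z in (127,159,): 
    a=np.radians(np.arange(0,360,30)); P=np.c_[c[0]+28*np.cos(a),c[1]+28*np.sin(a),np.full(12,z)]/1000
    q=(proj(Sc,P)-[215,165])*8; print(z,q.min(0),q.max(0))
E
```

```text
127 [252.72987715 297.56485648] [467.07750199 471.7767219 ]
159 [250.34861619 222.46274418] [471.44306865 398.79743918]
```

View pics/x_c2.png

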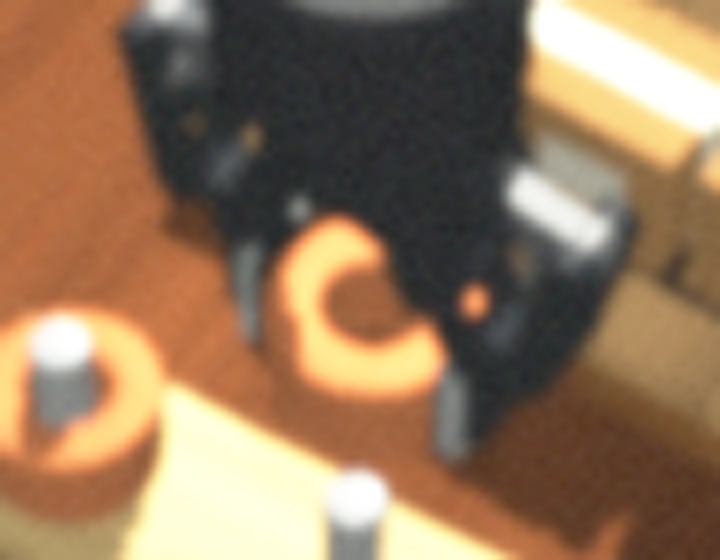

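>>> {"method": "apply_moves", "body": {"rows": [[3,0.6,0,0,0,0],[7,1.5,0,0,0,0],[11,2.3,0,0,0,0],[15,3.1,0,0,0,0],[18.5,3.9,0,0,0,0],[20.4,4.3,0,0,0,0],[20.85,4.4,0.4,0.06,0,0],[20.85,4.4,0.6,0.06,0,0],[20.85,4.4,0.6,0.06,0,0]]}}

```text
t: 46.7
tool_pos: [0.6223, 0.148, 0.1217]
tool_rot: [-2.354, -2.078, 0.003]
contact_force: [0.4, -0.7, -2.1]
opening: 0.0541
```

```bash
python3 - <<'E'
from h import *
o=grab("y");Sc=o["scene"]
u=cv2.resize(Sc["color"][110:210,275:385],None,fx=7,fy=7,interpolation=cv2.INTER_CUBIC)
cv2.imwrite('pics/y_c.png',u)
plan((623.1,149.4,100,-7.15),(623.1,149.4,87,-7.15))
E
```

```text
t 46.8 pos [622.9 147.9 122.8] jaw -7.2 q6 0.24 open 54.1 F [-0.8  0.6 -1.2]
(623.1, 149.4, 100, -7.2) [0.15, 0.0, 2.28, -0.01, -0.0, -0.0]
(623.1, 149.4, 87, -7.2) [0.15, 0.0, 3.58, -0.01, -0.0, -0.0]
```

View pics/y_c.png

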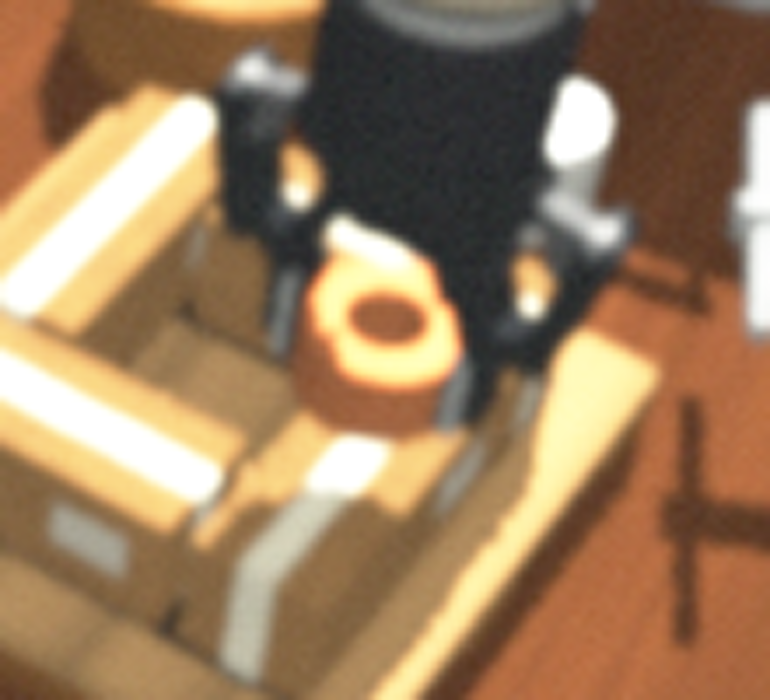

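>>> {"method": "apply_moves", "body": {"rows": [[0.15,0,1,0,0,0],[0.15,0,2,0,0,0],[0.15,0,2.7,0,0,0],[0.15,0,3.2,0,0,0],[0.15,0,3.5,0,0,0],[0.15,0,3.7,0,0,0],[0.15,0,3.8,0,0,0],[0.15,0,3.8,0,0,0]]}}

```text
t: 47.6
tool_pos: [0.6232, 0.1495, 0.0849]
tool_rot: [-2.355, -2.078, -0.0]
contact_force: [-0.0, -0.1, -2.7]
opening: 0.0542
```

```bash
python3 - <<'E'
from h import *
o=grab("z");Sc=o["scene"]
u=cv2.resize(Sc["color"][110:210,275:385],None,fx=7,fy=7,interpolation=cv2.INTER_CUBIC)
cv2.imwrite('pics/z_c.png',u)
plan((623.1,149.4,84,-7.15))
E
```

```text
t 47.7 pos [623.3 149.5  85.2] jaw -7.2 q6 0.24 open 53.9 F [-0.3  0.9 -2.7]
(623.1, 149.4, 84, -7.2) [-0.01, -0.02, 0.12, -0.0, -0.01, -0.0]
```

View pics/z_c.png

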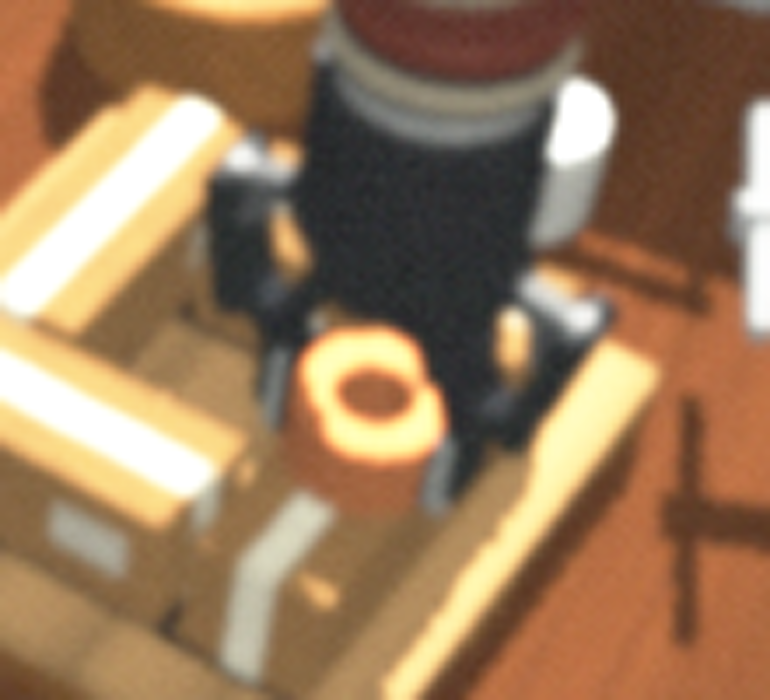

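>>> {"method": "apply_moves", "body": {"rows": [[0,0,0.1,0,0,0],[0,0,0.2,0,0,0],[0,0,0.25,0,0,0]]}}

```text
t: 48.0
tool_pos: [0.6238, 0.1495, 0.0838]
tool_rot: [2.356, 2.079, 0.002]
contact_force: [-2.3, 0.1, 5.0]
opening: 0.0541
```

```bash
python3 -c "
from h import *
plan()"
```

```text
t 48.0 pos [623.8 149.5  83.8] jaw -7.1 q6 0.24 open 54.1 F [-2.3  0.1  5. ]
```

Contact at the expected height. Release and go toward the second coil.

>>> {"method": "apply_moves", "body": {"rows": [[0,0,0,0,0,0],[0,0,0,0,0,0],[0,0,0,0,0,0],[0,0,0,0,0,0],[0,0,0,0,0,0],[0,0,-1,0,0,0],[0,0,-3,0,0,0],[0,0,-6,0,0,0],[0,0,-8,0,0,0],[0,0,-8,0,0,0]], "grip": 0}}

```text
t: 49.0
tool_pos: [0.6264, 0.1499, 0.1691]
tool_rot: [2.352, 2.075, 0.013]
contact_force: [0.6, -0.3, 0.7]
opening: 0.0854
```

```bash
python3 -c "
from h import *
plan((453.5,-47,160,-7.15),(453.5,-47,120,-7.15))"
```

```text
t 49.0 pos [626.4 149.9 169.1] jaw -7.1 q6 0.24 open 85.4 F [ 0.6 -0.3  0.7]
(453.5, -47, 160, -7.2) [-21.69, -14.71, 0.72, 0.1, -0.03, 0.0]
(453.5, -47, 120, -7.2) [-21.7, -14.75, 4.72, 0.1, -0.03, 0.0]
```

>>> {"method": "apply_moves", "body": {"rows": [[-21.7,-14.7,0,0.1,0,0],[-21.7,-14.7,0,0.1,0,0],[-21.7,-14.7,0,0.1,0,0],[-21.7,-14.7,0,0.1,0,0],[-21.7,-14.7,0,0.1,0,0],[-21.7,-14.7,2,0.1,0,0],[-21.7,-14.7,4.7,0.1,0,0],[-21.7,-14.7,4.7,0.1,0,0],[-21.7,-14.7,4.7,0.1,0,0],[-21.7,-14.7,4.7,0.1,0,0]]}}

```text
t: 50.0
tool_pos: [0.4548, -0.047, 0.1213]
tool_rot: [-2.354, -2.079, -0.005]
contact_force: [-0.1, 0.8, -0.3]
opening: 0.0856
```

```bash
python3 - <<'E'
from h import *
o=grab("aa");Sc=o["scene"];T=o["top"]
cv2.imwrite('pics/aa_c.png',up(Sc,190,390,80,220));cv2.imwrite('pics/aa_t.png',up(T,110,310,120,260))
plan((453.2,-47,20,-7.15))
print('palT',[np.round(r,1).tolist() for r in cartons(T,z=.085,box=(170,270,125,225),thr=225)])
E
```

```text
t 50.1 pos [455.  -47.  121.6] jaw -7.1 q6 -0.14 open 85.5 F [0.4 0.7 0.1]
(453.2, -47, 20, -7.2) [-0.04, -0.21, 10.16, 0.03, -0.03, 0.01]
palT [[495.2, 222.0, 131.7, 16.0, 83.1], [520.5, 121.0, 131.1, 15.8, -7.6], [630.1, 195.9, 35.9, 15.4, 81.5], [595.7, 249.8, 132.4, 15.9, -6.9]]
```

View pics/aa_c.png

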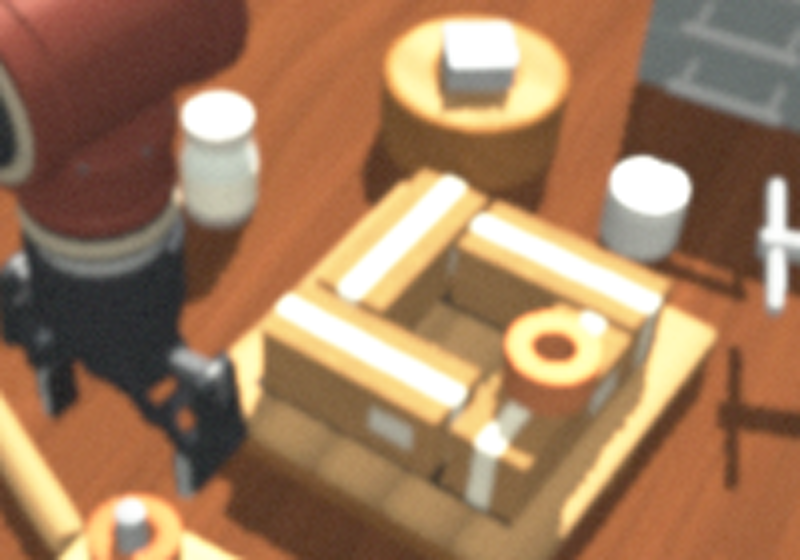

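View pics/aa_t.png

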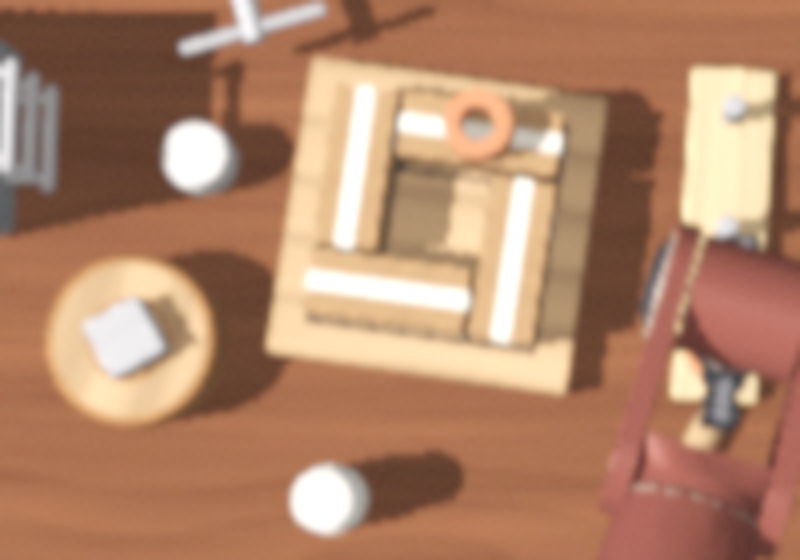

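Coil flat on the place‑1 carton, at (480,123) in the 4× top crop, centred on the tape. Now the second coil.

>>> {"method": "apply_moves", "body": {"rows": [[0,-0.2,3,0,0,0],[0,-0.2,6,0,0,0],[0,-0.2,8,0,0,0],[0,-0.2,9.3,0,0,0],[0,-0.2,9.9,0,0,0],[0,-0.2,10.1,0,0,0],[0,-0.2,10.1,0,0,0]]}}

```text
t: 50.8
tool_pos: [0.4541, -0.0467, 0.0214]
tool_rot: [2.353, 2.079, 0.007]
contact_force: [0.7, 1.4, 0.7]
opening: 0.0855
```

>>> {"method": "apply_moves", "body": {"rows": [[0,0,0,0,0,0],[0,0,0,0,0,0],[0,0,0,0,0,0],[0,0,0,0,0,0],[0,0,0,0,0,0],[0,0,0,0,0,0],[0,0,0,0,0,0],[0,0,0,0,0,0]], "grip": 1}}

```text
t: 51.6
tool_pos: [0.455, -0.047, 0.0227]
tool_rot: [2.352, 2.078, 0.008]
contact_force: [-2.0, 0.6, 5.2]
opening: 0.0541
```

>>> {"method": "apply_moves", "body": {"rows": [[0,0,-1.5,0,0,0],[0,0,-3.5,0,0,0],[0,0,-6,0,0,0],[0,0,-9,0,0,0],[0,0,-11,0,0,0],[0,0,-11,0,0,0],[0,0,-11,0,0,0]]}}

```text
t: 52.3
tool_pos: [0.4541, -0.047, 0.132]
tool_rot: [2.353, 2.078, 0.008]
contact_force: [0.8, 0.2, -2.1]
opening: 0.0543
```

```bash
python3 - <<'E'
from h import *
o=grab("ab");Sc=o["scene"]
cv2.imwrite('pics/ab_c.png',up(Sc,170,370,130,270))
plan((519.9,121.8,130,-7.15),(519.9,121.8,85,-7.15))
E
```

```text
t 52.4 pos [453.1 -46.8 130.6] jaw -7.1 q6 -0.15 open 54.3 F [-0.9  0.5 -1.8]
(519.9, 121.8, 130, -7.2) [17.55, 4.54, 0.11, 0.02, -0.03, 0.01]
(519.9, 121.8, 85, -7.2) [17.54, 4.53, 4.61, 0.02, -0.03, 0.01]
```

View pics/ab_c.png

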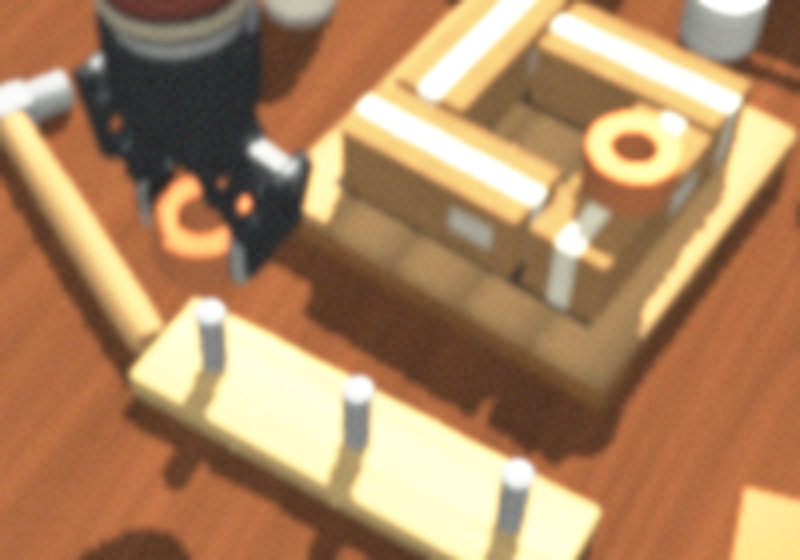

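>>> {"method": "apply_moves", "body": {"rows": [[3,0.8,0,0,0,0],[7,1.8,0,0,0,0],[11,2.8,0,0,0,0],[14.5,3.8,0,0,0,0],[16.8,4.3,0,0,0,0],[17.55,4.55,0.5,0,0,0],[17.55,4.55,1.5,0,0,0],[17.55,4.55,2.6,0,0,0],[17.55,4.55,3.4,0,0,0],[17.55,4.55,3.8,0,0,0],[17.55,4.55,3.8,0,0,0]]}}

```text
t: 53.5
tool_pos: [0.5192, 0.1211, 0.0919]
tool_rot: [-2.355, -2.078, -0.002]
contact_force: [-0.3, -0.8, -2.5]
opening: 0.054
```

```bash
python3 - <<'E'
from h import *
o=grab("ac");Sc=o["scene"]
cv2.imwrite('pics/ac_c.png',up(Sc,220,380,100,220))
plan((519.9,121.8,87,-7.15))
E
```

```text
t 53.6 pos [520.2 121.4  93.3] jaw -7.1 q6 0.21 open 54.0 F [-0.5  0.2 -1.8]
(519.9, 121.8, 87, -7.2) [0.03, -0.03, 0.63, 0.03, -0.03, 0.0]
```

View pics/ac_c.png

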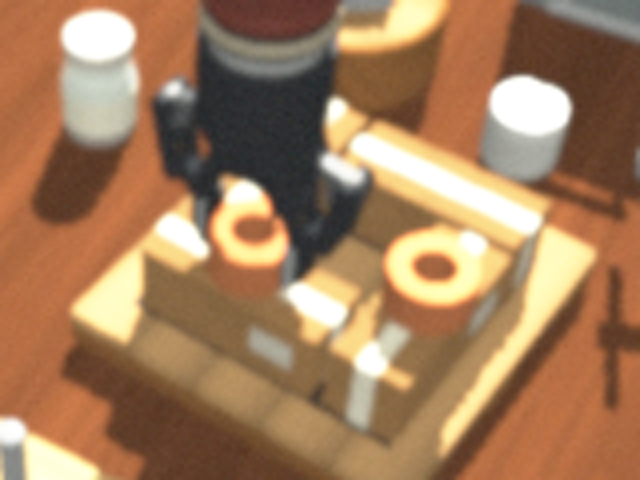

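>>> {"method": "apply_moves", "body": {"rows": [[0,0,0.2,0,0,0],[0,0,0.4,0,0,0],[0,0,0.5,0,0,0],[0,0,0.6,0,0,0],[0,0,0.65,0,0,0]]}}

```text
t: 54.1
tool_pos: [0.5202, 0.1215, 0.0877]
tool_rot: [2.355, 2.079, 0.005]
contact_force: [-4.3, 0.4, 6.5]
opening: 0.0541
```

```bash
python3 -c "
from h import *
plan()"
```

```text
t 54.1 pos [520.2 121.5  87.7] jaw -7.1 q6 0.21 open 54.1 F [-4.3  0.4  6.5]
```

Seated. Release, rise, and clear out for a last look.

>>> {"method": "apply_moves", "body": {"rows": [[0,0,0,0,0,0],[0,0,0,0,0,0],[0,0,0,0,0,0],[0,0,0,0,0,0],[0,0,0,0,0,0],[0,0,-1,0,0,0],[0,0,-3,0,0,0],[0,0,-7,0,0,0],[0,0,-12,0,0,0],[-20,-4,-12,0,0,0],[-30,-4,-12,0,0,0],[-30,-4,-12,0,0,0],[-30,-4,-12,0,0,0],[-30,-4,-12,0,0,0],[-30,-4,-12,0,0,0],[-30,-4,-12,0,0,0]], "grip": 0}}

```text
t: 55.7
tool_pos: [0.4418, -0.1761, 0.208]
tool_rot: [2.361, 2.069, 0.003]
contact_force: [0.8, -0.2, 0.1]
opening: 0.0855
```

```bash
cat > fin.py <<'E'
from h import *
import sys
tag=sys.argv[1]
o=grab(tag);Sc=o["scene"];T=o["top"]
cv2.imwrite(f'pics/{tag}_c.png',up(Sc,190,390,80,220));cv2.imwrite(f'pics/{tag}_t.png',up(T,110,310,120,260))
plan()
print('palT',[np.round(r,1).tolist() for r in cartons(T,z=.085,box=(170,270,125,225),thr=225)])
print('palS',[np.round(r,1).tolist() for r in cartons(Sc,z=.085,box=(230,380,80,220),thr=210)])
for n,im,boxes in (("T",T,[(215,245,138,166),(222,252,155,205)]),("S",Sc,[(308,350,150,190),(260,300,140,190)])):
  x0,x1,y0,y1=(170,270,125,225) if n=="T" else (230,380,80,220)
  u=up(im,x0,x1,y0,y1).astype(int)
  m=((u[...,2]-u[...,0]>100)&(u[...,2]>170)).astype(np.uint8)*255
  for c in cv2.findContours(m,cv2.RETR_EXTERNAL,cv2.CHAIN_APPROX_NONE)[0]:
    if cv2.contourArea(c)>1500:
      e=cv2.fitEllipse((ray(im,unup(c.reshape(-1,2),x0,y0),.117)[:,:2]*1000).astype(np.float32)); print('coil',n,np.round(e[0],1),np.round(e[1],1))
E
python3 fin.py ad
```

```text
t 55.8 pos [ 442.9 -172.5  207.7] jaw -7.3 q6 -0.40 open 85.3 F [0.2 0.9 0.1]
palT [[475.8, 126.9, 40.9, 15.4, -7.9], [495.2, 222.0, 131.5, 15.7, 83.0], [569.6, 114.4, 32.0, 14.8, -8.0], [630.2, 195.9, 35.6, 15.2, 81.1], [595.7, 249.8, 132.1, 15.5, -7.0]]
palS [[498.4, -56.2, 33.3, 21.7, 29.3], [614.8, 93.6, 21.7, 17.2, 78.6], [566.8, 116.1, 38.0, 19.0, -7.8], [471.7, 128.9, 38.9, 19.0, -8.8], [594.1, 251.3, 133.6, 20.6, -6.9], [493.6, 224.3, 132.5, 19.2, 83.1], [616.7, 347.0, 54.5, 52.4, 87.6], [326.0, 269.4, 51.7, 48.1, -60.4], [453.6, 435.0, 55.7, 53.2, -57.3]]
coil T [521.6 119.7] [50.9 54.7]
coil T [625.1 148.1] [51.2 55.6]
coil S [724.2  82.5] [ 56.1 178.7]
coil S [521.7 121.5] [32.5 35.4]
coil S [609.5 167.3] [ 79.8 145.3]
coil S [506.5 211.5] [356.9 517.7]
```

View pics/ad_c.png

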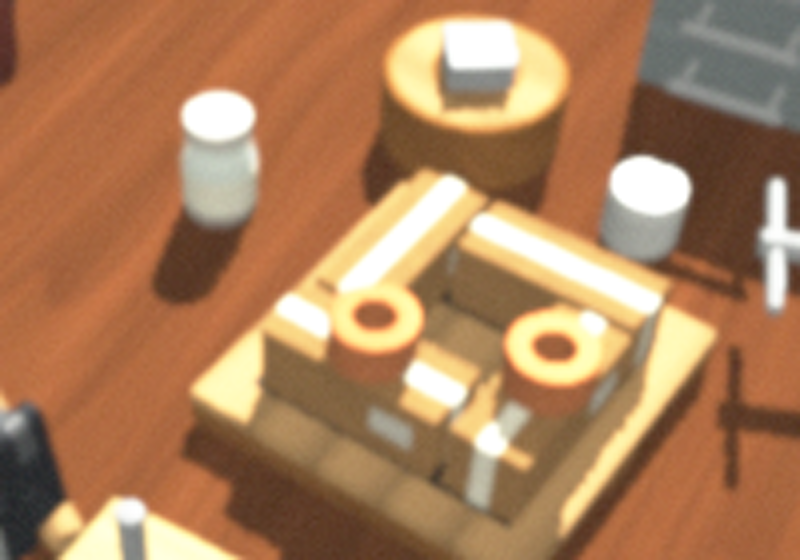

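View pics/ad_t.png

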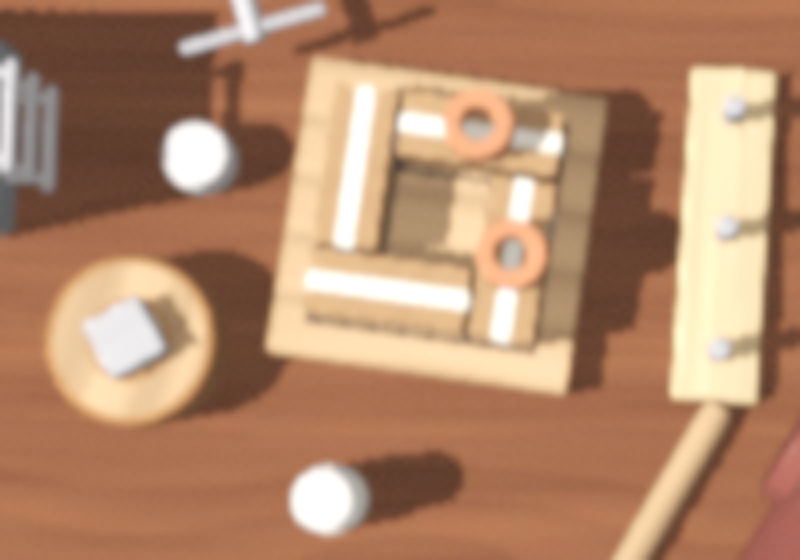

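```bash
python3 -c "
from station import ctrl
print(ctrl.finish_job())"
```

```text
the job is handed in; nothing more can be done
None
```

The job is handed in at about 56 s of the 210 s limit. I moved the steel block to the middle of the log and laid the four cartons upright as the pinwheel layer. Then I lifted the two coils that were there off their posts and laid one each on the place‑0 and place‑1 cartons.

**Last look, from both cameras:**
- **Cartons:** all four stand upright on their outlines and the gaps between neighbours are open. Three are about 2–4 mm off centre. I regripped the place‑1 carton to re-centre it; that took out the sideways error, but it still measured about 4 mm off along the pallet's x axis.
- **Coils:** both lie flat, about 2 mm from their cartons' centres in the top view. The scene view confirmed only the place‑0 coil; its fit for the other was unusable because the copper and carton colours merged.
- **Block:** it lies flat on the log, roughly 3 mm from the middle.
- **Left alone:** I did not touch the glue jar, brass weight or tin. The last pictures show the jar and tin where they were. I did not check the weight again at the end.

**What disagreed:** the two cameras differed by about 2 mm throughout, so I averaged them. The first coil looked tilted in one picture as it came off its post, but later pictures showed it flat.

I saw no sign of the possible knock or grip slackening.

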